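# Snug the jig nut with the adjustable wrench

## Task

Put the adjustable wrench flat on the jig plate with the brass nut deep between its open jaws, let go and roll its worm until the jaws just fit the nut, then take the wrench by the handle and tighten the nut clockwise until it stops. Turn the nut only with the wrench, leave the wrench lying on the nut with its jaws still fitted, let go, and leave the other things on the bench alone.

Things in the scene. Friction and masses are not known exactly. Their poses are not given: they have to be found in the camera images.
- jig: Round dark steel jig plate, 220 mm across, 15 mm thick, fixed to the bench; a threaded stud 16 mm across stands at its centre up to 45 mm above the bench. Origin: centre of its underside, on the bench.
- nut_hex: Brass hexagon nut on the stud at the centre of the jig plate: 30 mm across flats, 34.6 mm across corners, 17 mm tall, standing directly on the plate (from 15 to 32 mm above the bench). Origin: centre of its underside; z up; its x axis is square to one of its flats (flats every 60 degrees). It turns with the nut but does not rise or sink.
- nut (a joint): Turn of the nut in rad, growing clockwise seen from above (tightening). It starts between 0 and 0.35 and meets its hard stop (tight) at 1.2; it resists with about 0.25 N m all the way and stays where it is left.
- wrench: Steel adjustable wrench lying flat, right side up, 190 mm long, near 0.4 kg. Origin: on its underside, on the handle's centre line, within 15 mm of the balance point; x points along the handle to the mouth, y to the fixed jaw, z up. The handle (x = -86 to +22 mm) is 24 mm wide and lies 0.5 to 13.5 mm above the underside. The head (x = +22 to +93 mm) is 15 mm thick, 53 to 65 mm wide.
- wrench_mouth (a point): Point of the wrench, at its underside, where the axis of the nut lies when the nut touches the fixed jaw and is deep in the mouth (80 mm ahead of the wrench's origin; axes as the wrench's). The fixed jaw's face is 15 mm from it on the +y side, the moving jaw's face on the -y side, both parallel to x; the back of the mouth is 18.5 mm behind it and the jaws end 13 mm in front of it.
- worm_top (a point): Top of the worm (adjusting roller), 20.5 mm above the wrench's underside and 5.5 mm proud of the head; 40 mm behind wrench_mouth along x and 8 mm to its -y side; axes as the wrench's. The worm is a knurled roller 20 mm across, 16 mm long, its axis along the wrench's y. Rubbing its top towards the mouth (+x) closes the jaws, 0.2 mm per mm rubbed.
- handle_end (a point): Point in the middle of the handle near its free end, 140 mm behind wrench_mouth, half-way up the handle; axes as the wrench's.
- jaw (a joint): Slide of the moving jaw in m: the mouth is 36 mm + this value wide (range -0.010 to +0.004). The jaws touch the 30 mm nut on both sides at about -0.006. It starts between about -0.001 and +0.002 and follows the worm.
- worm (a joint): Roll of the worm in rad; the jaw's value is 0.002 times this. Negative is closing, positive (top rubbed towards the handle) opening. It takes about 5 N along the rub to roll and stays where it is left.
- flux_jar: Bystander: white plastic jar 84 mm across, 95 mm tall, beyond the work. Origin: centre of its underside.
- tap_body: Bystander: chrome tap body about 85 mm long, 40 mm tall, on the left. Origin: middle of its underside.
- pliers: Bystander: red-handled pliers about 160 mm long, 16 mm tall, on the right. Origin: middle of its underside.
Mind the look-alikes: they are no part of the job. Of the things that look like the jig, the smaller one is meant. What is shaped like the wrench but orange is not meant.

How it is judged:
By the outcome, as a careful person would: the job done as asked, in the order asked, and still so for the second after the job is handed in, with the robot touching nothing.
It also fails if it takes over 72 s, if anything falls off the work surface, if the arm or the gripper's body presses on something with over 40 N, if the wrist force passes 120 N, or if a joint passes its speed limit or range.

## Robot

A 7-joint arm with a two-finger parallel gripper is mounted at the origin on the work surface. World frame = base frame: x ahead of the robot, y to its left, z up, the work surface at z = 0. Lengths are in m, angles in rad, forces in N, time in s.
With the tool pointing down it reaches from about 0.4 to 0.85 m from the base axis. Payload 10.4 kg.
Tool frame: the origin (TCP) lies midway between the tips of the shut fingers; the grasp point (between the pads) lies arm.hold_point_z behind it (arm.hold_point_z is the distance from the TCP to the grasp point, in m); z points along the fingers, y is the line along which they close (so a half turn about z gives the same grasp; the last joint's range is limited). The gripper opens to 87 mm and grips with 3 to 60 N. Pads are 19 mm wide; open, the fingers measure 117 mm over their backs; the gripper's body (75 mm by 190 mm) begins 51 mm behind the grasp point.
Start: joints at [1.214, 0.332, -0.065, 1.46, 0.022, 1.35, -0.088], TCP at [0.205, -0.591, 0.223] pointing down, gripper open.
Joint ranges: [-2.6, 2.6], [-0.5, 2.12], [-1.47, 1.34], [0.16, 2.42], [-1.27, 4.41], [0.06, 2.06], [-2.6, 2.6]. Speed limits (rad/s): [2.22, 2.22, 2.79, 2.79, 3.14, 3.14, 3.14].

## Interface

Orientations are given as a rotation vector (axis times angle).
In Python, from cell import arm, snapshot, workorder gives the robot as it stands. The module is installed in compiled form; this text tells all that it offers.
- The arm moves only by the tool send_rows, never from a script. Its argument "targets" is a list of rows, each an object of numbers: "ax", "ay", "az": the turn, a rotation vector about the tool's x, y, z in degrees; "x", "y", "z": the shift along the tool's x, y, z in m; "fingers": the closure, from 0 (fully open) to 1 (shut). A call has 1 to 8 rows; each row shifts and turns the commanded pose from where the row before left it, along the tool's axes as they then stand; what a row does not reach is not made up. A row lasts 1/12 s, in which the tool goes at most 41.7 mm and 7.16 degrees, less where a joint would pass 70% of its speed; a pose out of reach is approached as far as the arm can. A call with a gripper value outside its range is refused whole. The fingers move at their own pace and stop on an object; "grip_force" is the grip in N (left out, the last holds). Time passes only in rows, so rows that do not move let the fingers close. It gives the time, the measured TCP pose, the force, the opening and the grip force at its end, in the units of the state.
- arm.get_obs(): the state, without advancing time (a new reading comes with each control period).
- snapshot(name): name is "scene" or "top" or "wrist"; returns a dict with "color" (480x640x3 uint8, blue, green, red), "fx", "fy", "cx", "cy" (pixels), "dist_coeffs" ([k1, k2, p1, p2, k3] as OpenCV has them; the pictures are not rectified), "R" (3x3) and "t" (3): a world point X has camera coordinates R X + t. Camera axes: x right, y down, z forward; pixel columns grow to the right and rows downward; lengths in m; the calibration is good to about 2 mm. A picture is of the moment at which its call begins. There is no depth.
- workorder.finish_job(): hands the job in; it is judged then, once.
The state is a dict: "time_s": time; "joints": joint angles; "qd": joint speeds; "tau": joint torques, N m; "eef_pos": TCP position; "tcp_rot": TCP orientation; "ft_force": force on the tool from outside, world axes, zero at the start; "wrist_torque": the same for the moment, N m; "finger_gap": finger opening in m; "grasp_force": force on a finger pad.
Only numpy, scipy, OpenCV 4.12 (cv2) and the standard library are available. Lean on these libraries where they do the work, as an engineer would, in place of code of your own. Each camera call takes 0.05 s, during which the arm holds its last target. There are 200 camera calls.

## Working session

There is one attempt and no reset: what is moved stays moved. The work goes in short steps, Python scripts to look and compute and a tool call to move; the robot and the scene stay as the last step left them, time stands still between calls to the robot, and variables do not carry over. Pictures are saved under pics/ and viewed, at most 10 in all, crops included, and the job is handed in when it is done.

Besides the shell and the picture viewer there is one more tool, called after ">>>" as name([rows], argument=value, ...), one row to a line, values as JSON. send_rows: Moves the arm, as the interface text tells. Its arguments: {"type":"object","properties":{"targets":{"type":"array","items":{"type":"object","properties":{"ax":{"type":"number"},"ay":{"type":"number"},"az":{"type":"number"},"x":{"type":"number"},"y":{"type":"number"},"z":{"type":"number"},"fingers":{"type":"number"}}}},"grip_force":{"type":"number"}},"required":["targets"]}

```bash
mkdir -p pics; python3 - <<'E'
from cell import arm, snapshot
import cv2,numpy as np
o=arm.get_obs();print({k:np.round(v,3).tolist() for k,v in o.items()}, arm.hold_point_z)
for n in("scene","top"):
    s=snapshot(n);cv2.imwrite(f"pics/{n}0.png",s["color"]);print(n,s["fx"],s["fy"],s["cx"],s["cy"],s["dist_coeffs"],np.round(s["R"],3).tolist(),np.round(s["t"],3))
E
```

```text
{'time_s': 0.0, 'joints': [1.214, 0.333, -0.065, 1.461, 0.022, 1.35, -0.089], 'qd': [-0.0, -0.002, 0.0, 0.0, 0.0, 0.001, 0.001], 'tau': [-0.0, -62.326, 0.025, -38.989, -0.061, 0.04, 0.0], 'eef_pos': [0.205, -0.59, 0.222], 'tcp_rot': [-3.097, -0.522, 0.001], 'ft_force': [0.582, -0.873, -0.86], 'wrist_torque': [-0.022, 0.011, -0.006], 'grasp_force': 0.0, 'finger_gap': 0.087} 0.0187
scene 527.0463365797078 527.0463365797078 323.1071367066926 242.44175925664732 [-0.15979166  0.          0.          0.          0.        ] [[0.664, 0.748, 0.008], [0.611, -0.536, -0.582], [-0.431, 0.392, -0.813]] [-0.36  -0.299  1.518]
top 488.61398832248915 488.61398832248915 324.9397973905061 234.27730273096847 [-0.03270133  0.          0.          0.          0.        ] [[-0.007, -1.0, -0.011], [-0.995, 0.008, -0.096], [0.096, 0.011, -0.995]] [-0.005  0.506  1.064]
```

View pics/top0.png

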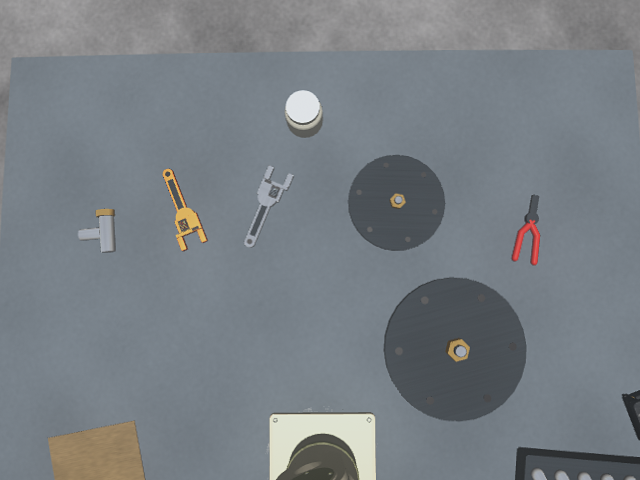

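View pics/scene0.png

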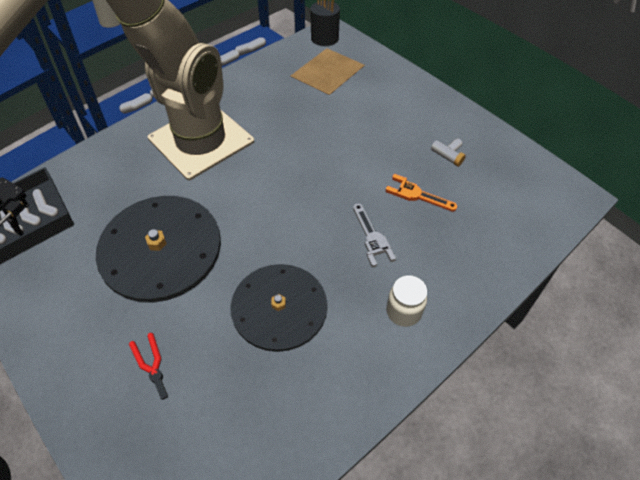

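The top view shows these:
- **Wrench candidates:** grey at (267,205) and orange at (185,210). I choose the grey one.
- **Jig candidates:** small at (397,202) and large at (456,349). I choose the small one.
- **Bystanders:** jar at (303,110), tap at (100,232) and pliers at (528,230).

Next I measure and check the choice in one crop.

```bash
cat > h.py <<'E'
import cv2,numpy as np
from cell import arm,snapshot
from scipy.spatial.transform import Rotation as Rn
def cast(s,px,z):
    K=np.array([[s["fx"],0,s["cx"]],[0,s["fy"],s["cy"]],[0,0,1]])
    u=cv2.undistortPoints(np.float64(px).reshape(-1,1,2),K,np.float64(s["dist_coeffs"])).reshape(-1,2)
    R=np.array(s["R"]);t=np.array(s["t"]);C=-R.T@t
    d=np.c_[u,np.ones(len(u))]@R
    return C+d*((z-C[2])/d[:,2])[:,None]
def project(s,X):
    K=np.array([[s["fx"],0,s["cx"]],[0,s["fy"],s["cy"]],[0,0,1]])
    return cv2.projectPoints(np.float64(X).reshape(-1,1,3),cv2.Rodrigues(np.float64(s["R"]))[0],np.float64(s["t"]),K,np.float64(s["dist_coeffs"]))[0].reshape(-1,2)
def blob(mask,near=None):
    n,l,st,c=cv2.connectedComponentsWithStats(mask.astype(np.uint8))
    i=1+np.argmax(st[1:,4]);return l==i,st[i],c[i]
E
python3 - <<'E'
from h import *
s=snapshot("top");im=s["color"];g=cv2.cvtColor(im,cv2.COLOR_BGR2GRAY)
def sub(m,x0,x1,y0,y1):
    q=np.zeros_like(m);q[y0:y1,x0:x1]=m[y0:y1,x0:x1];return q
w,st,c=blob(sub((g>135),235,310,155,255));print("wrench px",st,c)
ys,xs=np.nonzero(w);P=cast(s,np.c_[xs,ys],0.013)[:,:2]
hull=cv2.convexHull(np.float32(P));r=cv2.minAreaRect(np.float32(P));print("rect",r,"mean",P.mean(0)); print(np.round(cv2.boxPoints(r),4).tolist())
j,st,c=blob(sub((g<75),340,455,145,260));print(st)
cn=max(cv2.findContours(j.astype(np.uint8),0,1)[0],key=cv2.contourArea)
Pj=cast(s,cn.reshape(-1,2),0.015)[:,:2];(jc,jr)=cv2.minEnclosingCircle(np.float32(Pj));print("jig",jc,jr,Pj.mean(0))
hsv=cv2.cvtColor(im,cv2.COLOR_BGR2HSV);n,st,c=blob(sub((hsv[...,1]>90)&(hsv[...,0]<30),340,455,145,260));print("nut",st,c,cast(s,[c],0.032))
print("tcp check px",project(s,[arm.get_obs()["eef_pos"]]))
cv2.imwrite("pics/c1.png",cv2.resize(im[145:260,230:450],None,fx=3.6,fy=3.6,interpolation=2))
E
```

```text
wrench px [244 165  50  82 833] [265.83193277 199.92917167]
rect ((0.5712144374847412, 0.13217884302139282), (0.06286653131246567, 0.19280660152435303), 63.93952560424805) mean [0.58661088 0.12471495]
[[0.4708000123500824, 0.14630000293254852], [0.6439999938011169, 0.06159999966621399], [0.6715999841690063, 0.11810000240802765], [0.4984000027179718, 0.20280000567436218]]
[360 233  13  11  15]
jig (0.49762511253356934, -0.10087446868419647) 0.017579419538378716 [ 0.49667916 -0.10086902]
nut [390 194  15  14 108] [396.78703704 201.15740741] [[ 0.57778472 -0.16934895  0.032     ]]
tcp check px [[650.44972735 388.86110441]]
```

View pics/c1.png

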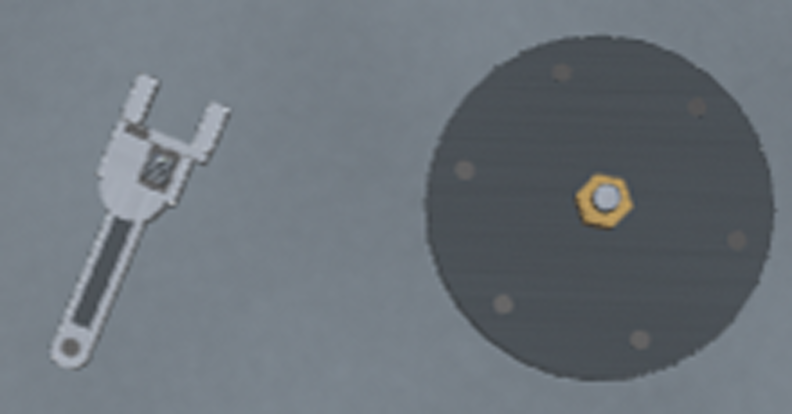

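The crop shows the grey wrench right side up. Its handle hole is at crop (70,347), its mouth points up, and the worm is on the right at (158,168). The small jig's nut is at (605,198). I go above the nut first for a close look.

>>> send_rows([
  {"x": 0.032, "y": -0.02, "z": -0.002},
  {"x": 0.032, "y": -0.02, "z": -0.002},
  {"x": 0.032, "y": -0.02, "z": -0.002},
  {"x": 0.032, "y": -0.02, "z": -0.002},
  {"x": 0.032, "y": -0.02, "z": -0.002},
  {"x": 0.032, "y": -0.02, "z": -0.002},
  {"x": 0.032, "y": -0.02, "z": -0.002},
  {"x": 0.032, "y": -0.02, "z": -0.002},
])

```text
schema error: expected keys ax, ay, az, x, y, z, fingers
```

>>> send_rows([
  {"x": 0.032, "y": -0.02, "z": -0.002},
  {"x": 0.032, "y": -0.02, "z": -0.002},
  {"x": 0.032, "y": -0.02, "z": -0.002},
  {"x": 0.032, "y": -0.02, "z": -0.002},
  {"x": 0.032, "y": -0.02, "z": -0.002},
  {"x": 0.032, "y": -0.02, "z": -0.002},
  {"x": 0, "y": 0},
  {"x": 0},
])

```text
schema error: expected keys ax, ay, az, x, y, z, fingers
```

```bash
python3 - <<'E'
from h import *
o=arm.get_obs();print(o["time_s"],o["eef_pos"],o["tcp_rot"],np.round(o["joints"],2))
s=snapshot("wrist");cv2.imwrite("pics/w1.png",s["color"]);R=np.array(s["R"]);print("cam",-R.T@s["t"],R.round(2).tolist())
im=s["color"];hsv=cv2.cvtColor(im,cv2.COLOR_BGR2HSV);m,st,c=blob((hsv[...,1]>100)&(hsv[...,0]<30));print(st,c,cast(s,[c],0.032))
cn=max(cv2.findContours(m.astype(np.uint8),0,1)[0],key=cv2.contourArea);print(cast(s,cv2.approxPolyDP(cv2.convexHull(cn),4,True).reshape(-1,2),.032).round(4).tolist())
E
```

```text
0.15 [ 0.20468147 -0.59022518  0.22193131] [-3.09687699e+00 -5.21736067e-01  3.41823829e-04] [ 1.21  0.33 -0.06  1.46  0.02  1.35 -0.09]
cam [ 0.27637997 -0.56558385  0.38313806] [[0.33, -0.95, -0.0], [-0.91, -0.31, 0.28], [-0.26, -0.09, -0.96]]
[  505    17   135   256 20108] [593.67450766 149.57663616] [[ 0.35554733 -0.82642126  0.032     ]]
[[0.2601, -0.9448, 0.032], [0.2753, -0.771, 0.032], [0.2806, -0.7647, 0.032], [0.3148, -0.7573, 0.032], [0.4199, -0.7568, 0.032], [0.4361, -0.761, 0.032], [0.4758, -0.8084, 0.032]]
```

View pics/w1.png

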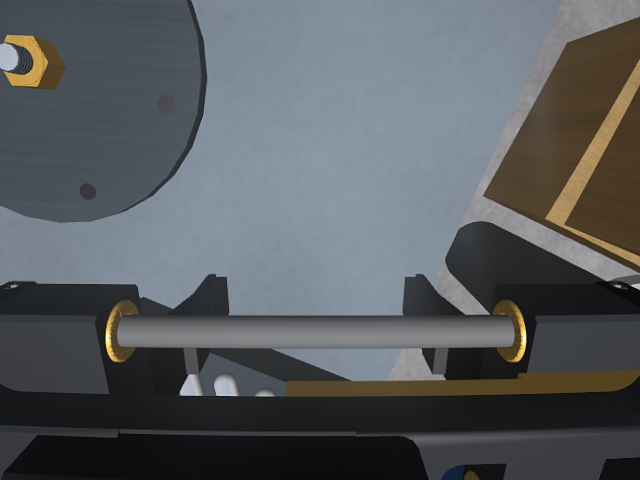

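This wrist view only shows the large jig at (20,60), with the fingertips at (215,300) and (415,300). The camera looks ahead of tool +x. Every row needs all the keys, so I resend the move.

>>> send_rows([
  {"ax": 0, "ay": 0, "az": 0, "x": 0.034, "y": -0.021, "z": -0.002, "fingers": 0},
  {"ax": 0, "ay": 0, "az": 0, "x": 0.034, "y": -0.021, "z": -0.002, "fingers": 0},
  {"ax": 0, "ay": 0, "az": 0, "x": 0.034, "y": -0.021, "z": -0.002, "fingers": 0},
  {"ax": 0, "ay": 0, "az": 0, "x": 0.034, "y": -0.021, "z": -0.002, "fingers": 0},
  {"ax": 0, "ay": 0, "az": 0, "x": 0.034, "y": -0.021, "z": -0.002, "fingers": 0},
  {"ax": 0, "ay": 0, "az": 0, "x": 0.034, "y": -0.021, "z": -0.002, "fingers": 0},
  {"ax": 0, "ay": 0, "az": 0, "x": 0.034, "y": -0.021, "z": -0.002, "fingers": 0},
  {"ax": 0, "ay": 0, "az": 0, "x": 0.034, "y": -0.021, "z": -0.002, "fingers": 0},
])

```text
time_s: 0.87
eef_pos: [0.4075, -0.341, 0.2387]
tcp_rot: [3.098, 0.522, 0.0]
ft_force: [1.0, -1.3, 0.5]
finger_gap: 0.0872
grasp_force: 0.0
```

>>> send_rows([
  {"ax": 0, "ay": 0, "az": 0, "x": 0.034, "y": -0.021, "z": -0.002, "fingers": 0},
  {"ax": 0, "ay": 0, "az": 0, "x": 0.034, "y": -0.021, "z": -0.002, "fingers": 0},
  {"ax": 0, "ay": 0, "az": 0, "x": 0.034, "y": -0.021, "z": -0.002, "fingers": 0},
  {"ax": 0, "ay": 0, "az": 0, "x": 0.034, "y": -0.021, "z": -0.002, "fingers": 0},
  {"ax": 0, "ay": 0, "az": 0, "x": 0.034, "y": -0.021, "z": -0.002, "fingers": 0},
  {"ax": 0, "ay": 0, "az": 0, "x": 0, "y": 0, "z": 0, "fingers": 0},
  {"ax": 0, "ay": 0, "az": 0, "x": 0, "y": 0, "z": 0, "fingers": 0},
])

```text
time_s: 1.45
eef_pos: [0.5342, -0.185, 0.2484]
tcp_rot: [-3.096, -0.529, -0.0]
ft_force: [-0.7, -0.3, 0.1]
finger_gap: 0.0866
grasp_force: 0.0
```

```bash
cat >> h.py <<'E'
def pose():
    o=arm.get_obs();R=Rn.from_rotvec(o["tcp_rot"]).as_matrix()
    print("t",round(o["time_s"],2),"tcp",np.round(o["eef_pos"],4),"yaw",round(np.degrees(np.arctan2(R[1,0],R[0,0])),2),"q",np.round(o["joints"],2),"F",np.round(o["ft_force"],1),"gap",round(o["finger_gap"],4),"tilt",np.round(R[:2,2],4))
    return np.array(o["eef_pos"]),R
E
python3 - <<'E'
from h import *
pose()
s=snapshot("wrist");cv2.imwrite("pics/w2.png",s["color"]);R=np.array(s["R"]);print("cam",-R.T@s["t"])
im=s["color"];hsv=cv2.cvtColor(im,cv2.COLOR_BGR2HSV);m=(hsv[...,1]>100)&(hsv[...,0]<30);m[280:]=0
m,st,c=blob(m);print(st,c,cast(s,[c],0.032))
cn=max(cv2.findContours(m.astype(np.uint8),0,1)[0],key=cv2.contourArea);a=cv2.approxPolyDP(cv2.convexHull(cn),4,True).reshape(-1,2);print(a.tolist(),cast(s,a,.032).round(4).tolist())
E
```

```text
t 1.45 tcp [ 0.5342 -0.185   0.2484] yaw 19.41 q [ 0.62  0.22 -0.43  1.57  0.09  1.38 -1.05] F [-0.7 -0.3  0.1] gap 0.0866 tilt [0.0001 0.001 ]
cam [ 0.60567401 -0.159937    0.40958263]
[305 146  30  34 511] [319.36399217 162.09393346] [[ 0.58198384 -0.17203928  0.032     ]]
[[320, 146], [334, 160], [333, 172], [318, 179], [305, 170], [306, 153]] [[0.5975, -0.1672, 0.032], [0.589, -0.1856, 0.032], [0.5771, -0.1889, 0.032], [0.5651, -0.1765, 0.032], [0.5694, -0.1606, 0.032], [0.5861, -0.156, 0.032]]
```

View pics/w2.png

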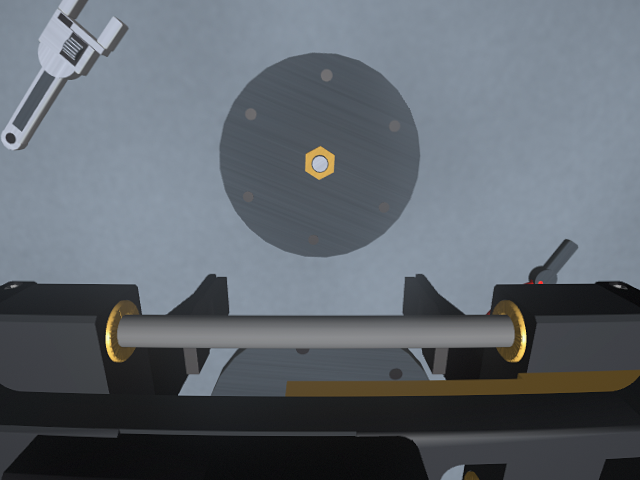

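The wrist view shows the jig with the nut at (319,162). Its corners are near 15° in world, and the wrench is upper left at (65,70). So the wrench must lie at φ ≈ 15°. Now I go over the wrench.

>>> send_rows([
  {"ax": 0, "ay": 0, "az": 6.4, "x": 0, "y": 0, "z": 0, "fingers": 0},
  {"ax": 0, "ay": 0, "az": 6.4, "x": 0, "y": 0, "z": 0, "fingers": 0},
  {"ax": 0, "ay": 0, "az": 6.4, "x": 0, "y": 0, "z": 0, "fingers": 0},
  {"ax": 0, "ay": 0, "az": 6.4, "x": 0, "y": 0, "z": 0, "fingers": 0},
  {"ax": 0, "ay": 0, "az": 6.4, "x": 0, "y": 0, "z": 0, "fingers": 0},
  {"ax": 0, "ay": 0, "az": 6.4, "x": 0, "y": 0, "z": 0, "fingers": 0},
  {"ax": 0, "ay": 0, "az": 6.4, "x": 0, "y": 0, "z": 0, "fingers": 0},
])

```text
time_s: 2.08
eef_pos: [0.532, -0.1895, 0.2484]
tcp_rot: [3.059, -0.711, -0.001]
ft_force: [-0.5, 0.5, 0.5]
finger_gap: 0.0868
grasp_force: 0.0
```

>>> send_rows([
  {"ax": 0, "ay": 0, "az": 0, "x": -0.0165, "y": -0.0378, "z": 0.006, "fingers": 0},
  {"ax": 0, "ay": 0, "az": 0, "x": -0.0165, "y": -0.0378, "z": 0.006, "fingers": 0},
  {"ax": 0, "ay": 0, "az": 0, "x": -0.0165, "y": -0.0378, "z": 0.006, "fingers": 0},
  {"ax": 0, "ay": 0, "az": 0, "x": -0.0165, "y": -0.0378, "z": 0.006, "fingers": 0},
  {"ax": 0, "ay": 0, "az": 0, "x": -0.0165, "y": -0.0378, "z": 0.006, "fingers": 0},
  {"ax": 0, "ay": 0, "az": 0, "x": -0.0165, "y": -0.0378, "z": 0.006, "fingers": 0},
  {"ax": 0, "ay": 0, "az": 0, "x": -0.0165, "y": -0.0378, "z": 0.006, "fingers": 0},
  {"ax": 0, "ay": 0, "az": 0, "x": -0.0165, "y": -0.0378, "z": 0.006, "fingers": 0},
])

```text
time_s: 2.75
eef_pos: [0.545, 0.1417, 0.2003]
tcp_rot: [3.061, -0.703, 0.001]
ft_force: [1.1, 0.7, 0.1]
finger_gap: 0.0873
grasp_force: 0.0
```

>>> send_rows([
  {"ax": 0, "ay": 0, "az": 0, "x": 0, "y": 0, "z": 0, "fingers": 0},
  {"ax": 0, "ay": 0, "az": 0, "x": 0, "y": 0, "z": 0, "fingers": 0},
])

```text
time_s: 2.92
eef_pos: [0.5444, 0.1431, 0.2]
tcp_rot: [3.064, -0.694, -0.002]
ft_force: [0.4, -1.8, -0.0]
finger_gap: 0.0871
grasp_force: 0.0
```

```bash
python3 - <<'E'
from h import *
p,_=pose()
s=snapshot("wrist");im=s["color"];cv2.imwrite("pics/w3.png",im)
g=cv2.cvtColor(im,cv2.COLOR_BGR2GRAY);m=g>160;m[275:]=0;m,st,c=blob(m);print(st,c)
ys,xs=np.nonzero(m);P=cast(s,np.c_[xs,ys],0.0135)[:,:2];print("cam",-np.array(s["R"]).T@s["t"])
r=cv2.minAreaRect(np.float32(P));print(r,cv2.boxPoints(r).round(4).tolist())
E
```

```text
t 2.92 tcp [0.5444 0.1431 0.2   ] yaw -25.52 q [ 0.15  0.26 -0.57  1.64  0.15  1.29 -2.46] F [ 0.4 -1.8 -0. ] gap 0.0871 tilt [-0.0011  0.    ]
[ 284  118   58  157 3000] [312.54966667 177.80633333]
cam [0.6130089  0.11078116 0.36112168]
((0.5573029518127441, 0.1362820565700531), (0.05198200047016144, 0.15651960670948029), 67.4273452758789) [[0.47510001063346863, 0.14229999482631683], [0.6195999979972839, 0.08219999819993973], [0.6395000219345093, 0.13019999861717224], [0.4950000047683716, 0.19030000269412994]]
```

View pics/w3.png

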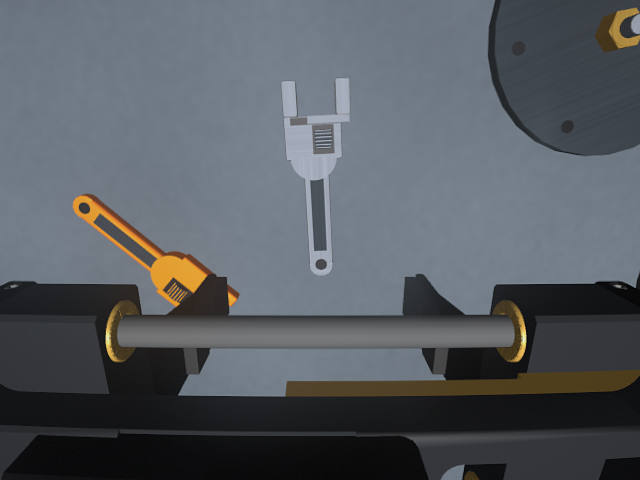

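The wrist view shows the grey wrench centred: hole (320,264), handle slot (319,180)–(320,250), worm (323,138), fixed jaw (289,98), moving jaw (343,97). The orange one at (150,250) is not wanted. I work out the wrench pose from these pixels.

```bash
python3 - <<'E'
from h import *
s=snapshot("wrist");im=s["color"];g=cv2.cvtColor(im,cv2.COLOR_BGR2GRAY)
# handle edges per row -> midline
pts=[]
for r in range(188,250,4):
    row=np.nonzero(g[r,290:345]>160)[0]+290; pts.append(((row.min()+row.max())/2,r))
P=cast(s,pts,0.0135)[:,:2]
vx,vy,x0,y0=cv2.fitLine(np.float32(P),2,0,.01,.01).ravel()
if vx<0:vx,vy=-vx,-vy
print("axis deg",np.degrees(np.arctan2(vy,vx)),"pt",x0,y0)
A=np.array([vx,vy]);N=np.array([-vy,vx]);o=np.array([x0,y0])
names=["hole","worm","jawL_in_tip","jawR_in_tip","jawL_tip","jawR_tip","jawR_in_root"]
px=[(320,264),(323,138),(296,82),(336,82),(288,81),(343,79),(336,113)];z=[.0135,.0205,.015,.015,.015,.015,.015]
for n,q,h in zip(names,px,z):
    X=cast(s,[q],h)[0,:2];print(n,X.round(4),"along",((X-o)@A).round(4),"side",((X-o)@N).round(4))
# end of handle along centreline
col=np.nonzero(g[255:275,320]>150)[0]+255;print("end row",col.max(),((cast(s,[(320,col.max())],.0135)[0,:2]-o)@A))
E
```

```text
axis deg -22.93357 pt 0.5412289 0.14158264
hole [0.4959 0.1591] along -0.0486 side -0.0015
worm [0.6082 0.1025] along 0.0769 side -0.0099
jawL_in_tip [0.663  0.1032] along 0.1271 side 0.0121
jawR_in_tip [0.6474 0.0707] along 0.1254 side -0.0239
jawL_tip [0.6669 0.1093] along 0.1283 side 0.0193
jawR_tip [0.6469 0.064 ] along 0.1276 side -0.0303
jawR_in_root [0.6231 0.082 ] along 0.0986 side -0.023
end row 274 -0.05962376161706173
```

>>> send_rows([
  {"ax": 0, "ay": 0, "az": -2, "x": 0, "y": 0, "z": 0, "fingers": 0},
  {"ax": 0, "ay": 0, "az": 0, "x": 0.016, "y": 0.002, "z": 0.03, "fingers": 0},
  {"ax": 0, "ay": 0, "az": 0, "x": 0.016, "y": 0.002, "z": 0.03, "fingers": 0},
  {"ax": 0, "ay": 0, "az": 0, "x": 0, "y": 0, "z": 0.035, "fingers": 0},
  {"ax": 0, "ay": 0, "az": 0, "x": 0, "y": 0, "z": 0.035, "fingers": 0},
  {"ax": 0, "ay": 0, "az": 0, "x": 0, "y": 0, "z": 0.035, "fingers": 0},
  {"ax": 0, "ay": 0, "az": 0, "x": 0, "y": 0, "z": 0.025, "fingers": 0},
  {"ax": 0, "ay": 0, "az": 0, "x": 0, "y": 0, "z": 0, "fingers": 0},
])

```text
time_s: 3.68
eef_pos: [0.5696, 0.1214, 0.0054]
tcp_rot: [3.069, -0.649, -0.011]
ft_force: [-0.9, -0.6, -0.6]
finger_gap: 0.087
grasp_force: 0.0
```

```bash
python3 - <<'E'
from h import *
p,R=pose()
print("to go in tool axes",R.T@(np.array([.5726,.1261,.003])-p))
E
```

```text
t 3.68 tcp [0.5696 0.1214 0.0054] yaw -23.88 q [ 0.12  0.51 -0.5   1.76  0.3   0.96 -2.49] F [-0.9 -0.6 -0.6] gap 0.087 tilt [-0.008  -0.0029]
to go in tool axes [ 0.00086803 -0.0055343   0.0023265 ]
```

>>> send_rows([
  {"ax": 0, "ay": 0, "az": 0, "x": 0.001, "y": 0, "z": 0.0025, "fingers": 0},
  {"ax": 0, "ay": 0, "az": 0, "x": 0, "y": 0, "z": 0, "fingers": 0},
  {"ax": 0, "ay": 0, "az": 0, "x": 0, "y": 0, "z": 0, "fingers": 0},
])

```text
time_s: 3.93
eef_pos: [0.5753, 0.1245, 0.0102]
tcp_rot: [-3.074, 0.646, -0.005]
ft_force: [0.2, 0.5, 0.3]
finger_gap: 0.0868
grasp_force: 0.0
```

```bash
python3 - <<'E'
from h import *
p,R=pose()
print("to go in tool axes",R.T@(np.array([.5726,.1261,.003])-p))
E
```

```text
t 3.93 tcp [0.5753 0.1245 0.0102] yaw -23.74 q [ 0.12  0.51 -0.51  1.75  0.3   0.96 -2.49] F [0.2 0.5 0.3] gap 0.0868 tilt [0.0033 0.0002]
to go in tool axes [-0.00308834 -0.00037442  0.00722092]
```

>>> send_rows([
  {"ax": 0, "ay": 0, "az": 0, "x": -0.002, "y": 0, "z": 0.004, "fingers": 0},
  {"ax": 0, "ay": 0, "az": 0, "x": 0, "y": 0, "z": 0.003, "fingers": 0},
  {"ax": 0, "ay": 0, "az": 0, "x": 0, "y": 0, "z": 0, "fingers": 0},
  {"ax": 0, "ay": 0, "az": 0, "x": 0, "y": 0, "z": 0, "fingers": 0},
  {"ax": 0, "ay": 0, "az": 0, "x": 0, "y": 0, "z": 0, "fingers": 0},
])

```text
time_s: 4.35
eef_pos: [0.5719, 0.1258, 0.0012]
tcp_rot: [3.075, -0.644, 0.0]
ft_force: [0.7, 0.2, 0.1]
finger_gap: 0.087
grasp_force: 0.0
```

```bash
python3 - <<'E'
from h import *
p,R=pose()
print("to go in tool axes",R.T@(np.array([.5726,.1261,.003])-p))
E
```

```text
t 4.35 tcp [0.5719 0.1258 0.0012] yaw -23.67 q [ 0.11  0.52 -0.5   1.76  0.3   0.94 -2.5 ] F [0.7 0.2 0.1] gap 0.087 tilt [ 0.0003 -0.0001]
to go in tool axes [ 0.00053585 -0.00058321 -0.00175654]
```

Good enough. I raise 1.5 mm, close with a firm grip and lift.

>>> send_rows([
  {"ax": 0, "ay": 0, "az": 0, "x": 0, "y": 0, "z": -0.0015, "fingers": 0.4},
  {"ax": 0, "ay": 0, "az": 0, "x": 0, "y": 0, "z": 0, "fingers": 1},
  {"ax": 0, "ay": 0, "az": 0, "x": 0, "y": 0, "z": 0, "fingers": 1},
  {"ax": 0, "ay": 0, "az": 0, "x": 0, "y": 0, "z": 0, "fingers": 1},
  {"ax": 0, "ay": 0, "az": 0, "x": 0, "y": 0, "z": 0, "fingers": 1},
  {"ax": 0, "ay": 0, "az": 0, "x": 0, "y": 0, "z": 0, "fingers": 1},
  {"ax": 0, "ay": 0, "az": 0, "x": 0, "y": 0, "z": 0, "fingers": 1},
  {"ax": 0, "ay": 0, "az": 0, "x": 0, "y": 0, "z": 0, "fingers": 1},
], grip_force=40)

```text
time_s: 5.02
eef_pos: [0.5718, 0.1258, 0.0025]
tcp_rot: [3.075, -0.644, 0.0]
ft_force: [1.1, 0.1, -0.3]
finger_gap: 0.0415
grasp_force: 0.0
```

>>> send_rows([
  {"ax": 0, "ay": 0, "az": 0, "x": 0, "y": 0, "z": 0, "fingers": 1},
  {"ax": 0, "ay": 0, "az": 0, "x": 0, "y": 0, "z": 0, "fingers": 1},
])

```text
time_s: 5.18
eef_pos: [0.5718, 0.1259, 0.0026]
tcp_rot: [-3.075, 0.644, -0.0]
ft_force: [0.5, 1.7, 0.2]
finger_gap: 0.0283
grasp_force: 0.9
```

>>> send_rows([
  {"ax": 0, "ay": 0, "az": 0, "x": 0, "y": 0, "z": 0, "fingers": 1},
  {"ax": 0, "ay": 0, "az": 0, "x": 0, "y": 0, "z": 0, "fingers": 1},
  {"ax": 0, "ay": 0, "az": 0, "x": 0, "y": 0, "z": 0, "fingers": 1},
  {"ax": 0, "ay": 0, "az": 0, "x": 0, "y": 0, "z": -0.01, "fingers": 1},
  {"ax": 0, "ay": 0, "az": 0, "x": 0, "y": 0, "z": -0.03, "fingers": 1},
  {"ax": 0, "ay": 0, "az": 0, "x": 0, "y": 0, "z": -0.03, "fingers": 1},
  {"ax": 0, "ay": 0, "az": 0, "x": 0, "y": 0, "z": -0.03, "fingers": 1},
  {"ax": 0, "ay": 0, "az": 0, "x": 0, "y": 0, "z": 0, "fingers": 1},
])

```text
time_s: 5.85
eef_pos: [0.5747, 0.1266, 0.1091]
tcp_rot: [-3.072, 0.644, -0.012]
ft_force: [0.8, 0.7, -1.7]
finger_gap: 0.0238
grasp_force: 39.2
```

>>> send_rows([
  {"ax": 0, "ay": 0, "az": -5.5, "x": 0, "y": 0, "z": 0, "fingers": 1},
  {"ax": 0, "ay": 0, "az": -5.5, "x": 0, "y": 0, "z": 0, "fingers": 1},
  {"ax": 0, "ay": 0, "az": -5.5, "x": 0, "y": 0, "z": 0, "fingers": 1},
  {"ax": 0, "ay": 0, "az": -5.5, "x": 0, "y": 0, "z": 0, "fingers": 1},
  {"ax": 0, "ay": 0, "az": -5.5, "x": 0, "y": 0, "z": 0, "fingers": 1},
  {"ax": 0, "ay": 0, "az": -5.5, "x": 0, "y": 0, "z": 0, "fingers": 1},
  {"ax": 0, "ay": 0, "az": -5.5, "x": 0, "y": 0, "z": 0, "fingers": 1},
  {"ax": 0, "ay": 0, "az": 0, "x": 0, "y": 0, "z": 0, "fingers": 1},
])

```text
time_s: 6.52
eef_pos: [0.5712, 0.1253, 0.1021]
tcp_rot: [3.114, 0.412, -0.002]
ft_force: [-0.1, -0.6, -3.4]
finger_gap: 0.0235
grasp_force: 39.3
```

```bash
python3 - <<'E'
from h import *
p,R=pose()
x=R[:2,0]/np.linalg.norm(R[:2,0]); nut=np.array([.580,-.171])
# stand-off: mouth point 25 mm short of the nut (mouth 80 ahead of tcp); then over it
print("to go",R.T@(np.r_[nut-x*.11,.12]-p))
E
```

```text
t 6.52 tcp [0.5712 0.1253 0.1021] yaw 15.07 q [ 0.24  0.42 -0.66  1.68  0.28  1.13 -1.8 ] F [-0.1 -0.6 -3.4] gap 0.0235 tilt [-0.0013 -0.0005]
to go [-0.17860999  0.28839009 -0.01763006]
```

>>> send_rows([
  {"ax": 0, "ay": 0, "az": 0, "x": -0.02, "y": 0.032, "z": -0.002, "fingers": 1},
  {"ax": 0, "ay": 0, "az": 0, "x": -0.02, "y": 0.032, "z": -0.002, "fingers": 1},
  {"ax": 0, "ay": 0, "az": 0, "x": -0.02, "y": 0.032, "z": -0.002, "fingers": 1},
  {"ax": 0, "ay": 0, "az": 0, "x": -0.02, "y": 0.032, "z": -0.002, "fingers": 1},
  {"ax": 0, "ay": 0, "az": 0, "x": -0.02, "y": 0.032, "z": -0.002, "fingers": 1},
  {"ax": 0, "ay": 0, "az": 0, "x": -0.02, "y": 0.032, "z": -0.002, "fingers": 1},
  {"ax": 0, "ay": 0, "az": 0, "x": -0.02, "y": 0.032, "z": -0.002, "fingers": 1},
  {"ax": 0, "ay": 0, "az": 0, "x": -0.02, "y": 0.032, "z": -0.002, "fingers": 1},
])

```text
time_s: 7.18
eef_pos: [0.4814, -0.1644, 0.1187]
tcp_rot: [3.116, 0.399, -0.0]
ft_force: [1.0, -0.9, -3.3]
finger_gap: 0.0234
grasp_force: 39.3
```

>>> send_rows([
  {"ax": 0, "ay": 0, "az": 0, "x": -0.018, "y": 0.032, "z": -0.002, "fingers": 1},
  {"ax": 0, "ay": 0, "az": 0, "x": 0, "y": 0, "z": 0, "fingers": 1},
  {"ax": 0, "ay": 0, "az": 0, "x": 0, "y": 0, "z": 0, "fingers": 1},
  {"ax": 0, "ay": 0, "az": 0, "x": 0, "y": 0, "z": 0, "fingers": 1},
])

```text
time_s: 7.52
eef_pos: [0.4733, -0.1977, 0.1205]
tcp_rot: [-3.115, -0.402, 0.0]
ft_force: [0.5, 1.6, -3.6]
finger_gap: 0.0239
grasp_force: 39.3
```

```bash
python3 - <<'E'
from h import *
p,R=pose()
s=snapshot("wrist");im=s["color"];cv2.imwrite("pics/w4.png",im)
hsv=cv2.cvtColor(im,cv2.COLOR_BGR2HSV);m=(hsv[...,1]>100)&(hsv[...,0]<30);m[280:]=0
m,st,c=blob(m);print(st,c);v=hsv[...,2][m];print("V pct",np.percentile(v,[5,25,50,75,95]))
cn=max(cv2.findContours(m.astype(np.uint8),0,1)[0],key=cv2.contourArea);a=cv2.approxPolyDP(cv2.convexHull(cn),3,True).reshape(-1,2);X=cast(s,a,.032);print(a.tolist(),X.round(4).tolist(),"cam",-np.array(s["R"]).T@s["t"])
E
```

```text
t 7.52 tcp [ 0.4733 -0.1977  0.1205] yaw 14.69 q [ 0.78  0.21 -0.52  1.86  0.12  1.1  -1.1 ] F [ 0.5  1.6 -3.6] gap 0.0239 tilt [-0.0002  0.0004]
[ 296   51   48   57 1317] [319.43963554  80.48899013]
V pct [156. 205. 209. 212. 215.]
[[319, 51], [342, 64], [343, 91], [321, 107], [298, 95], [296, 69]] [[0.5979, -0.1673, 0.032], [0.5942, -0.1836, 0.032], [0.5785, -0.1886, 0.032], [0.5652, -0.1773, 0.032], [0.5687, -0.1608, 0.032], [0.5838, -0.1557, 0.032]] cam [ 0.54664995 -0.17854405  0.28164665]
```

View pics/w4.png

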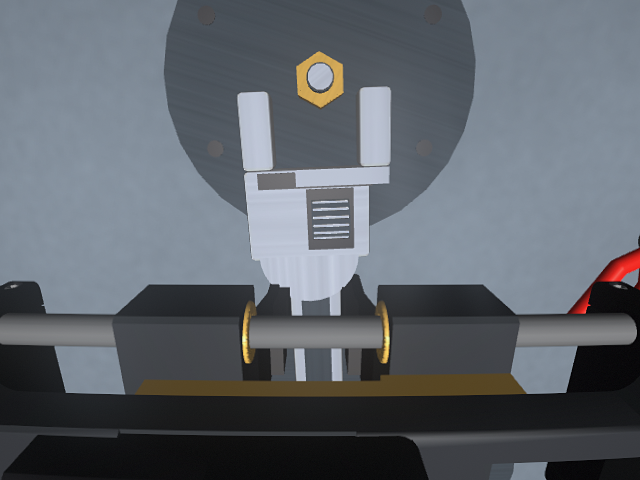

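The wrist view shows the wrench in the gripper: jaws at (255,130) and (375,127), with the nut ahead at (320,80). Its corners give centre (0.5814,-0.1722) and angle about 18.5°. I measure the jaw faces in the same view.

```bash
python3 - <<'E'
from h import *
p,R=pose();nut=np.array([.5814,-.1722,.0])
s=snapshot("wrist");g=cv2.cvtColor(s["color"],cv2.COLOR_BGR2GRAY)
L=[];Rr=[]
for r in range(104,160,4):
    row=g[r]>150
    L.append((np.nonzero(row[230:300])[0].max()+230.5,r));Rr.append((np.nonzero(row[330:400])[0].min()+329.5,r))
zt=p[2]-.0025+.015
ang=[];mid=[]
for n,q in(("fixed",L),("moving",Rr)):
    P=cast(s,q,zt);T=(P-p)@R;f=np.polyfit(T[:,0],T[:,1],1);print(n,q[0],q[-1],"tool y at x=.08:",np.polyval(f,.08).round(4),"skew deg",np.degrees(np.arctan(f[0])).round(2))
tip=cast(s,[(255,92),(375,87)],zt);root=cast(s,[(320,167)],zt);print("tips tool",((tip-p)@R).round(4),"back",((root-p)@R).round(4))
print("nut in tool",((nut-p)@R).round(4))
E
```

```text
t 7.57 tcp [ 0.4736 -0.197   0.1205] yaw 14.81 q [ 0.78  0.21 -0.52  1.86  0.12  1.1  -1.1 ] F [ 0.7 -0.1 -3.9] gap 0.0239 tilt [-0.0002  0.0005]
fixed (np.float64(268.5), 104) (np.float64(271.5), 156) tool y at x=.08: -0.0183 skew deg -2.12
moving (np.float64(359.5), 104) (np.float64(360.5), 156) tool y at x=.08: 0.0176 skew deg -3.05
tips tool [[ 0.0924 -0.0236 -0.0125]
 [ 0.0942  0.0231 -0.0125]] back [[ 0.0634  0.0018 -0.0125]]
nut in tool [0.1106 0.0037 0.1205]
```

>>> send_rows([
  {"ax": 0, "ay": 0, "az": -1.2, "x": 0, "y": 0, "z": 0, "fingers": 1},
  {"ax": 0, "ay": 0, "az": 0, "x": 0.013, "y": 0.003, "z": 0, "fingers": 1},
  {"ax": 0, "ay": 0, "az": 0, "x": 0.0135, "y": 0.0033, "z": 0.02, "fingers": 1},
  {"ax": 0, "ay": 0, "az": 0, "x": 0, "y": 0, "z": 0.025, "fingers": 1},
  {"ax": 0, "ay": 0, "az": 0, "x": 0, "y": 0, "z": 0.015, "fingers": 1},
  {"ax": 0, "ay": 0, "az": 0, "x": 0, "y": 0, "z": 0, "fingers": 1},
  {"ax": 0, "ay": 0, "az": 0, "x": 0, "y": 0, "z": 0, "fingers": 1},
  {"ax": 0, "ay": 0, "az": 0, "x": 0, "y": 0, "z": 0, "fingers": 1},
])

```text
time_s: 8.28
eef_pos: [0.5014, -0.1967, 0.0617]
tcp_rot: [3.11, 0.439, 0.002]
ft_force: [0.2, -0.6, -2.9]
finger_gap: 0.0233
grasp_force: 39.3
```

```bash
cat > m.py <<'E'
from h import *
p,R=pose()
s=snapshot("wrist");im=s["color"];cv2.imwrite("pics/w5.png",im);g=cv2.cvtColor(im,cv2.COLOR_BGR2GRAY)
zt=p[2]-.0025+.015
hsv=cv2.cvtColor(im,cv2.COLOR_BGR2HSV);m=(hsv[...,1]>100)&(hsv[...,0]<30);m[275:]=0
m,st,c=blob(m);cn=max(cv2.findContours(m.astype(np.uint8),0,1)[0],key=cv2.contourArea);a=cv2.approxPolyDP(cv2.convexHull(cn),3,True).reshape(-1,2)
X=cast(s,a,.032);T=(X-p)@R;print("nut px",st,"corners px",a.tolist(),"tool",T[:,:2].round(4).tolist(),"bbox mid",((T.max(0)+T.min(0))/2).round(4))
w=X[:,:2]-X[:,:2].mean(0);an=np.degrees(np.arctan2(w[:,1],w[:,0]));print("corner deg",(an%60).round(1))
E
python3 m.py
```

```text
t 8.28 tcp [ 0.5014 -0.1967  0.0617] yaw 16.08 q [ 0.73  0.34 -0.51  1.85  0.2   1.   -1.15] F [ 0.2 -0.6 -2.9] gap 0.0233 tilt [ 0.0014 -0.0005]
nut px [ 283   83   59   71 2035] corners px [[341, 101], [340, 137], [313, 153], [284, 136], [283, 102], [312, 83]] tool [[0.0927, 0.0128], [0.0751, 0.0126], [0.0671, -0.0014], [0.0757, -0.0163], [0.0923, -0.0164], [0.1012, -0.0018]] bbox mid [ 0.0841 -0.0018  0.0298]
corner deg [17.  14.3 17.4 15.9 16.7 16.2]
```

View pics/w5.png

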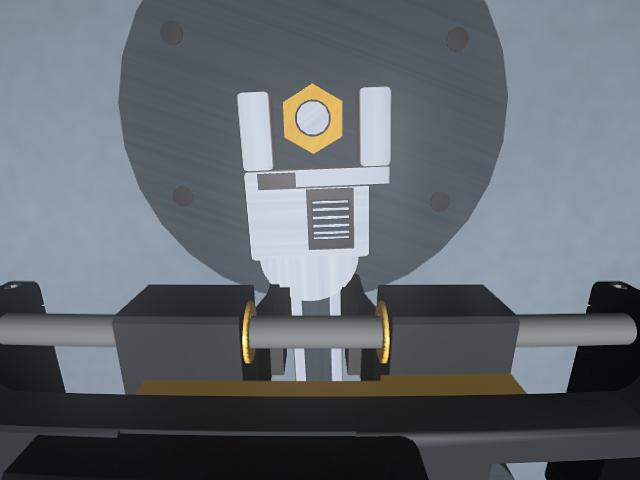

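The nut at (313,118) lies between the jaws from above, and the jaws sit about 2° ccw of its flats. I turn 2° cw, shift and lower.

>>> send_rows([
  {"ax": 0, "ay": 0, "az": 2, "x": 0, "y": -0.0044, "z": 0, "fingers": 1},
  {"ax": 0, "ay": 0, "az": 0, "x": 0, "y": 0, "z": 0.01, "fingers": 1},
  {"ax": 0, "ay": 0, "az": 0, "x": 0, "y": 0, "z": 0.01, "fingers": 1},
  {"ax": 0, "ay": 0, "az": 0, "x": 0, "y": 0, "z": 0.006, "fingers": 1},
  {"ax": 0, "ay": 0, "az": 0, "x": 0, "y": 0, "z": 0, "fingers": 1},
  {"ax": 0, "ay": 0, "az": 0, "x": 0, "y": 0, "z": 0, "fingers": 1},
  {"ax": 0, "ay": 0, "az": 0, "x": 0, "y": 0, "z": 0, "fingers": 1},
])

```text
time_s: 8.92
eef_pos: [0.4996, -0.1928, 0.0346]
tcp_rot: [-3.118, -0.384, -0.0]
ft_force: [-0.2, 0.3, -2.9]
finger_gap: 0.0235
grasp_force: 39.3
```

```bash
python3 m.py
```

```text
t 8.92 tcp [ 0.4996 -0.1928  0.0346] yaw 14.04 q [ 0.71  0.37 -0.5   1.87  0.22  0.95 -1.21] F [-0.2  0.3 -2.9] gap 0.0235 tilt [0.0001 0.    ]
nut px [ 280   72   70   82 2771] corners px [[313, 72], [346, 90], [349, 132], [318, 153], [283, 136], [280, 95]] tool [[0.102, -0.0011], [0.0948, 0.013], [0.0774, 0.0147], [0.0683, 0.0011], [0.0757, -0.0144], [0.0928, -0.0153]] bbox mid [ 0.0851 -0.0003  0.0027]
corner deg [16.6 19.8 16.7 18.8 18.  17. ]
```

>>> send_rows([
  {"ax": 0, "ay": 0, "az": 0, "x": 0, "y": 0, "z": 0.005, "fingers": 1},
  {"ax": 0, "ay": 0, "az": 0, "x": 0, "y": 0, "z": 0.005, "fingers": 1},
  {"ax": 0, "ay": 0, "az": 0, "x": 0, "y": 0, "z": 0.004, "fingers": 1},
  {"ax": 0, "ay": 0, "az": 0, "x": 0, "y": 0, "z": 0, "fingers": 1},
  {"ax": 0, "ay": 0, "az": 0, "x": 0, "y": 0, "z": 0.002, "fingers": 1},
  {"ax": 0, "ay": 0, "az": 0, "x": 0, "y": 0, "z": 0, "fingers": 1},
  {"ax": 0, "ay": 0, "az": 0, "x": 0, "y": 0, "z": 0, "fingers": 1},
])

```text
time_s: 9.55
eef_pos: [0.4995, -0.1927, 0.0186]
tcp_rot: [3.118, 0.384, 0.0]
ft_force: [0.5, 0.2, -4.0]
finger_gap: 0.0238
grasp_force: 39.3
```

```bash
python3 m.py
```

```text
t 9.55 tcp [ 0.4995 -0.1927  0.0186] yaw 14.03 q [ 0.71  0.4  -0.49  1.88  0.23  0.92 -1.22] F [ 0.5  0.2 -4. ] gap 0.0238 tilt [ 0.0001 -0.    ]
nut px [ 276   65   78   91 3389] corners px [[312, 65], [352, 86], [353, 132], [318, 155], [279, 135], [276, 99], [279, 88]] tool [[0.1019, -0.0013], [0.0944, 0.0141], [0.0772, 0.0149], [0.0682, 0.001], [0.0761, -0.0146], [0.0897, -0.0154], [0.0937, -0.0141]] bbox mid [ 0.0851 -0.0002 -0.0134]
corner deg [10.9 11.6 17.1 24.3 22.4 28.  10.8]
```

View pics/w5.png

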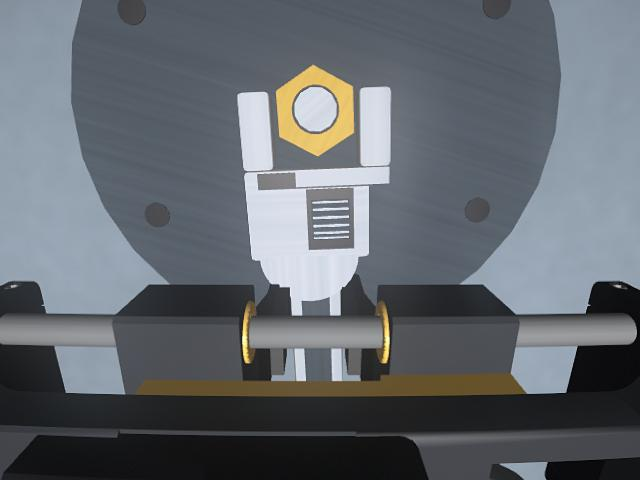

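The wrench is over the nut, with the nut at (315,110) between the jaws. I push it deep, bring the fixed jaw nearly to the flat, lower the last millimetre and look at the force.

>>> send_rows([
  {"ax": 0, "ay": 0, "az": 0, "x": 0.002, "y": 0.001, "z": 0.0005, "fingers": 1},
  {"ax": 0, "ay": 0, "az": 0, "x": 0.002, "y": 0.001, "z": 0.0005, "fingers": 1},
  {"ax": 0, "ay": 0, "az": 0, "x": 0.001, "y": 0, "z": 0, "fingers": 1},
  {"ax": 0, "ay": 0, "az": 0, "x": 0, "y": 0, "z": 0, "fingers": 1},
  {"ax": 0, "ay": 0, "az": 0, "x": 0, "y": 0, "z": 0, "fingers": 1},
])

```text
time_s: 10.02
eef_pos: [0.505, -0.1934, 0.0177]
tcp_rot: [3.118, 0.384, 0.001]
ft_force: [-1.2, 0.4, -2.3]
finger_gap: 0.0236
grasp_force: 39.3
```

```bash
python3 m.py
```

```text
t 10.02 tcp [ 0.505  -0.1934  0.0177] yaw 14.03 q [ 0.7   0.41 -0.49  1.87  0.24  0.92 -1.22] F [-1.2  0.4 -2.3] gap 0.0236 tilt [ 0.0005 -0.0001]
nut px [ 271   79   78   90 3341] corners px [[307, 79], [347, 101], [348, 145], [313, 168], [274, 149], [271, 104]] tool [[0.0968, -0.0032], [0.0888, 0.0122], [0.0722, 0.013], [0.0631, -0.001], [0.0707, -0.0166], [0.0878, -0.0172]] bbox mid [ 0.08   -0.0021 -0.0143]
corner deg [17.7 15.9 17.1 17.9 16.6 16.5]
```

>>> send_rows([
  {"ax": 0, "ay": 0, "az": 0, "x": 0, "y": 0, "z": 0.0005, "fingers": 0.4},
  {"ax": 0, "ay": 0, "az": 0, "x": 0, "y": 0, "z": 0, "fingers": 0.4},
  {"ax": 0, "ay": 0, "az": 0, "x": 0, "y": 0, "z": 0, "fingers": 0.4},
  {"ax": 0, "ay": 0, "az": 0, "x": 0, "y": 0, "z": 0, "fingers": 0.4},
  {"ax": 0, "ay": 0, "az": 0, "x": 0, "y": 0, "z": -0.015, "fingers": 0.4},
  {"ax": 0, "ay": 0, "az": 0, "x": 0, "y": 0, "z": -0.02, "fingers": 0.4},
  {"ax": 0, "ay": 0, "az": 0, "x": 0, "y": 0, "z": -0.02, "fingers": 1},
  {"ax": 0, "ay": 0, "az": 0, "x": 0, "y": 0, "z": 0, "fingers": 1},
])

```text
time_s: 10.73
eef_pos: [0.507, -0.194, 0.0759]
tcp_rot: [3.115, 0.383, 0.008]
ft_force: [0.6, 0.4, 0.7]
finger_gap: 0.0449
grasp_force: 0.0
```

>>> send_rows([
  {"ax": 0, "ay": 0, "az": 0, "x": 0, "y": 0, "z": 0, "fingers": 1},
  {"ax": 0, "ay": 0, "az": 0, "x": 0, "y": 0, "z": 0, "fingers": 1},
  {"ax": 0, "ay": 0, "az": 0, "x": 0, "y": 0, "z": 0, "fingers": 1},
  {"ax": 0, "ay": 0, "az": 0, "x": 0, "y": 0, "z": 0, "fingers": 1},
])

```text
time_s: 11.07
eef_pos: [0.5042, -0.1933, 0.0712]
tcp_rot: [-3.117, -0.383, 0.002]
ft_force: [0.5, -0.8, 0.4]
finger_gap: 0.0202
grasp_force: 0.0
```

```bash
python3 m.py
```

```text
t 11.07 tcp [ 0.5042 -0.1933  0.0712] yaw 14.03 q [ 0.72  0.33 -0.51  1.83  0.19  1.02 -1.19] F [ 0.5 -0.8  0.4] gap 0.0202 tilt [-0.0013  0.0006]
nut px [ 284   93   57   66 1833] corners px [[310, 93], [339, 109], [340, 141], [315, 158], [287, 145], [284, 111]] tool [[0.0975, -0.0029], [0.0895, 0.0124], [0.073, 0.0132], [0.064, -0.0003], [0.0709, -0.0155], [0.0885, -0.0168]] bbox mid [ 0.0807 -0.0018  0.0391]
corner deg [18.3 16.4 17.1 18.6 18.8 16.3]
```

View pics/w5.png

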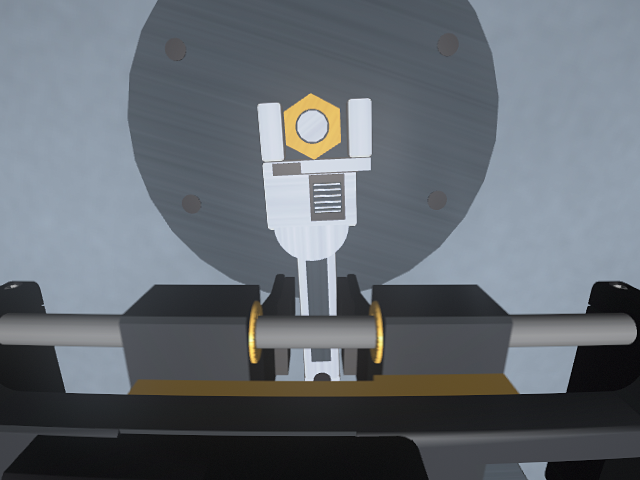

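The wrench lies on the plate with the nut at (313,126) deep in the mouth against the back. The worm is at about (328,198), and there is still a gap of about 8 px to the moving jaw. That was the tenth picture, so I use numbers only from here.

```bash
cat > g.py <<'E'
from h import *
def jaws(verbose=True,rows=None):
    p,R=pose();s=snapshot("wrist");im=s["color"];g=cv2.cvtColor(im,cv2.COLOR_BGR2GRAY);hsv=cv2.cvtColor(im,cv2.COLOR_BGR2HSV)
    m=(hsv[...,1]>100)&(hsv[...,0]<30);m[262:]=0;m,st,c=blob(m);W=(g>150)&(hsv[...,1]<50)
    x0=st[0];x1=st[0]+st[2];ym=int(st[1]+st[3]/2)
    F=[];M=[];NL=[];NR=[]
    for r in range(ym-st[3]//6,ym+st[3]//6+1,2):
        n=np.nonzero(m[r])[0];l=np.nonzero(W[r,:n.min()])[0];q=np.nonzero(W[r,n.max():])[0]
        if len(l) and len(q): F.append((l.max()+.5,r));M.append((q.min()+n.max()-.5,r));NL.append((n.min()-.5,r));NR.append((n.max()+.5,r))
    f=(cast(s,F,.030)-p)@R;mm=(cast(s,M,.030)-p)@R;a=(cast(s,NL,.032)-p)@R;b=(cast(s,NR,.032)-p)@R
    print("nut px",st,"mouth mm",(1e3*(mm-f)[:,1].mean()).round(2),"nut width",(1e3*(b-a)[:,1].mean()).round(2),"gap fixed",(1e3*(a-f)[:,1].mean()).round(2),"moving",(1e3*(mm-b)[:,1].mean()).round(2),"nut ctr tool",((a+b)/2).mean(0).round(4))
    for n,e in(("fix",f),("mov",mm),("nutL",a),("nutR",b)):print(n,"skew",np.degrees(np.arctan(np.polyfit(e[:,0],e[:,1],1)[0])).round(2))
    return p,R,s
E
python3 - <<'E'
from g import *
p,R,s=jaws()
g=cv2.cvtColor(s["color"],cv2.COLOR_BGR2GRAY)
d=(g[168:226,303:352]<120);n=blob(d);print("worm box",n[1]+np.array([303,168,0,0,0]))
b=n[1];c=(303+b[0]+b[2]/2-.5,168+b[1]+b[3]/2-.5)
X=cast(s,[c],.033)[0];print(c,"worm tool",((X-p)@R).round(4))
E
```

```text
t 11.12 tcp [ 0.5043 -0.1933  0.0713] yaw 14.03 q [ 0.72  0.33 -0.51  1.83  0.19  1.02 -1.19] F [-0.4 -0.2  0.1] gap 0.0163 tilt [-0.0012  0.0006]
nut px [ 284   93   57   67 1827] mouth mm 36.16 nut width 29.9 gap fixed 1.66 moving 4.61 nut ctr tool [ 0.0808 -0.0019  0.0392]
fix skew -3.49
mov skew -4.89
nutL skew -3.5
nutR skew -4.27
worm box [310 182  35  39 816]
(np.float64(327.0), np.float64(201.0)) worm tool [0.0402 0.0064 0.0383]
```

>>> send_rows([
  {"ax": 0, "ay": 0, "az": 0, "x": 0.017, "y": 0.003, "z": 0, "fingers": 1},
  {"ax": 0, "ay": 0, "az": 0, "x": 0.016, "y": 0.0034, "z": 0, "fingers": 1},
  {"ax": 0, "ay": 0, "az": 0, "x": 0, "y": 0, "z": 0.012, "fingers": 1},
  {"ax": 0, "ay": 0, "az": 0, "x": 0, "y": 0, "z": 0.012, "fingers": 1},
  {"ax": 0, "ay": 0, "az": 0, "x": 0, "y": 0, "z": 0.007, "fingers": 1},
  {"ax": 0, "ay": 0, "az": 0, "x": 0, "y": 0, "z": 0, "fingers": 1},
  {"ax": 0, "ay": 0, "az": 0, "x": 0, "y": 0, "z": 0, "fingers": 1},
  {"ax": 0, "ay": 0, "az": 0, "x": 0, "y": 0, "z": 0, "fingers": 1},
])

```text
time_s: 11.83
eef_pos: [0.538, -0.1918, 0.0412]
tcp_rot: [3.118, 0.383, -0.0]
ft_force: [0.3, -0.2, 0.1]
finger_gap: 0.0004
grasp_force: 0.0
```

>>> send_rows([
  {"ax": 0, "ay": 0, "az": 0, "x": 0, "y": 0, "z": 0.003, "fingers": 1},
  {"ax": 0, "ay": 0, "az": 0, "x": 0, "y": 0, "z": 0, "fingers": 1},
  {"ax": 0, "ay": 0, "az": 0, "x": 0, "y": 0, "z": 0.001, "fingers": 1},
  {"ax": 0, "ay": 0, "az": 0, "x": 0, "y": 0, "z": 0, "fingers": 1},
])

```text
time_s: 12.17
eef_pos: [0.5383, -0.1917, 0.0371]
tcp_rot: [3.118, 0.383, 0.0]
ft_force: [-0.3, 0.5, -0.0]
finger_gap: 0.0005
grasp_force: 0.0
```

```bash
python3 - <<'E'
from h import *
pose()
E
```

```text
t 12.17 tcp [ 0.5383 -0.1917  0.0371] yaw 14.02 q [ 0.67  0.44 -0.49  1.78  0.24  0.99 -1.24] F [-0.3  0.5 -0. ] gap 0.0005 tilt [ 0.0001 -0.0002]
```

>>> send_rows([
  {"ax": 0, "ay": 0, "az": 0, "x": 0, "y": 0, "z": 0.0015, "fingers": 1},
  {"ax": 0, "ay": 0, "az": 0, "x": 0, "y": 0, "z": 0, "fingers": 1},
  {"ax": 0, "ay": 0, "az": 0, "x": 0, "y": 0, "z": 0, "fingers": 1},
])

```text
time_s: 12.42
eef_pos: [0.5386, -0.1917, 0.0359]
tcp_rot: [3.118, 0.384, 0.001]
ft_force: [0.4, 0.4, 2.9]
finger_gap: 0.0002
grasp_force: 1.4
```

>>> send_rows([
  {"ax": 0, "ay": 0, "az": 0, "x": 0, "y": 0, "z": 0.0007, "fingers": 1},
  {"ax": 0, "ay": 0, "az": 0, "x": 0, "y": 0, "z": 0, "fingers": 1},
  {"ax": 0, "ay": 0, "az": 0, "x": 0, "y": 0, "z": 0, "fingers": 1},
])

```text
time_s: 12.67
eef_pos: [0.5387, -0.1917, 0.0357]
tcp_rot: [3.118, 0.383, 0.001]
ft_force: [-2.3, -0.3, 8.8]
finger_gap: 0.0004
grasp_force: 4.4
```

>>> send_rows([
  {"ax": 0, "ay": 0, "az": 0, "x": 0, "y": 0, "z": 0.0007, "fingers": 1},
  {"ax": 0, "ay": 0, "az": 0, "x": 0, "y": 0, "z": 0, "fingers": 1},
  {"ax": 0, "ay": 0, "az": 0, "x": 0, "y": 0, "z": 0, "fingers": 1},
])

```text
time_s: 12.92
eef_pos: [0.5388, -0.1917, 0.0355]
tcp_rot: [3.117, 0.383, 0.001]
ft_force: [-4.5, 1.7, 14.1]
finger_gap: -0.0
grasp_force: 7.3
```

Contact at 14 N. First rub stroke.

>>> send_rows([
  {"ax": 0, "ay": 0, "az": 0, "x": 0.002, "y": 0, "z": 0, "fingers": 1},
  {"ax": 0, "ay": 0, "az": 0, "x": 0.002, "y": 0, "z": 0, "fingers": 1},
  {"ax": 0, "ay": 0, "az": 0, "x": 0.002, "y": 0, "z": 0, "fingers": 1},
])

```text
time_s: 13.17
eef_pos: [0.5442, -0.1902, 0.0355]
tcp_rot: [3.117, 0.383, -0.0]
ft_force: [-6.8, 2.6, 17.5]
finger_gap: 0.0004
grasp_force: 8.5
```

>>> send_rows([
  {"ax": 0, "ay": 0, "az": 0, "x": 0.002, "y": 0, "z": 0, "fingers": 1},
  {"ax": 0, "ay": 0, "az": 0, "x": 0.002, "y": 0, "z": 0, "fingers": 1},
  {"ax": 0, "ay": 0, "az": 0, "x": 0.002, "y": 0, "z": 0, "fingers": 1},
  {"ax": 0, "ay": 0, "az": 0, "x": 0.002, "y": 0, "z": 0, "fingers": 1},
])

```text
time_s: 13.5
eef_pos: [0.5519, -0.1879, 0.0355]
tcp_rot: [3.118, 0.384, -0.001]
ft_force: [-7.4, 4.4, 17.7]
finger_gap: 0.0004
grasp_force: 8.7
```

```bash
python3 - <<'E'
from g import *
jaws()
E
```

```text
t 13.5 tcp [ 0.5519 -0.1879  0.0355] yaw 14.03 q [ 0.65  0.46 -0.49  1.75  0.25  0.99 -1.26] F [-7.4  4.4 17.7] gap 0.0004 tilt [-0.0005 -0.0003]
nut px [ 266  188   65   74 2302] mouth mm 33.16 nut width 29.88 gap fixed 1.36 moving 1.93 nut ctr tool [ 0.035  -0.0084  0.0035]
fix skew -2.46
mov skew -2.41
nutL skew -3.31
nutR skew -2.41
```

The mouth has closed from 36.2 to 33.2 mm. I lift, go back and rub again.

>>> send_rows([
  {"ax": 0, "ay": 0, "az": 0, "x": 0, "y": 0, "z": -0.006, "fingers": 1},
  {"ax": 0, "ay": 0, "az": 0, "x": -0.007, "y": 0, "z": 0, "fingers": 1},
  {"ax": 0, "ay": 0, "az": 0, "x": -0.007, "y": 0, "z": 0, "fingers": 1},
  {"ax": 0, "ay": 0, "az": 0, "x": 0, "y": 0, "z": 0, "fingers": 1},
  {"ax": 0, "ay": 0, "az": 0, "x": 0, "y": 0, "z": 0.004, "fingers": 1},
  {"ax": 0, "ay": 0, "az": 0, "x": 0, "y": 0, "z": 0.001, "fingers": 1},
  {"ax": 0, "ay": 0, "az": 0, "x": 0, "y": 0, "z": 0.001, "fingers": 1},
  {"ax": 0, "ay": 0, "az": 0, "x": 0, "y": 0, "z": 0, "fingers": 1},
])

```text
time_s: 14.22
eef_pos: [0.5385, -0.1922, 0.0354]
tcp_rot: [3.117, 0.383, 0.0]
ft_force: [-7.5, 0.7, 17.6]
finger_gap: 0.0009
grasp_force: 8.9
```

>>> send_rows([
  {"ax": 0, "ay": 0, "az": 0, "x": 0.002, "y": 0, "z": 0, "fingers": 1},
  {"ax": 0, "ay": 0, "az": 0, "x": 0.002, "y": 0, "z": 0, "fingers": 1},
  {"ax": 0, "ay": 0, "az": 0, "x": 0.002, "y": 0, "z": 0, "fingers": 1},
  {"ax": 0, "ay": 0, "az": 0, "x": 0.002, "y": 0, "z": 0, "fingers": 1},
  {"ax": 0, "ay": 0, "az": 0, "x": 0.002, "y": 0, "z": 0, "fingers": 1},
])

```text
time_s: 14.63
eef_pos: [0.5483, -0.1895, 0.0354]
tcp_rot: [3.117, 0.383, 0.0]
ft_force: [-6.8, 0.6, 18.9]
finger_gap: 0.0005
grasp_force: 9.4
```

```bash
python3 - <<'E'
from g import *
jaws()
E
```

```text
t 14.63 tcp [ 0.5483 -0.1895  0.0354] yaw 14.01 q [ 0.65  0.46 -0.49  1.75  0.25  0.99 -1.26] F [-6.8  0.6 18.9] gap 0.0005 tilt [ 0.0002 -0.001 ]
nut px [ 264  181   65   74 2306] mouth mm 31.0 nut width 29.9 gap fixed 0.92 moving 0.18 nut ctr tool [ 0.0384 -0.0091  0.0034]
fix skew -2.77
mov skew -2.19
nutL skew -4.05
nutR skew -3.57
```

>>> send_rows([
  {"ax": 0, "ay": 0, "az": 0, "x": 0.0015, "y": 0, "z": 0, "fingers": 1},
  {"ax": 0, "ay": 0, "az": 0, "x": 0.0015, "y": 0, "z": 0, "fingers": 1},
  {"ax": 0, "ay": 0, "az": 0, "x": 0, "y": 0, "z": 0, "fingers": 1},
])

```text
time_s: 14.93
eef_pos: [0.5514, -0.1889, 0.0355]
tcp_rot: [3.117, 0.383, 0.001]
ft_force: [-6.0, 0.4, 18.2]
finger_gap: -0.0
grasp_force: 9.0
```

>>> send_rows([
  {"ax": 0, "ay": 0, "az": 0, "x": 0, "y": 0, "z": -0.006, "fingers": 1},
  {"ax": 0, "ay": 0, "az": 0, "x": -0.006, "y": 0, "z": 0, "fingers": 1},
  {"ax": 0, "ay": 0, "az": 0, "x": -0.006, "y": 0, "z": 0, "fingers": 1},
  {"ax": 0, "ay": 0, "az": 0, "x": 0, "y": 0, "z": 0, "fingers": 1},
  {"ax": 0, "ay": 0, "az": 0, "x": 0, "y": 0, "z": 0, "fingers": 1},
])

```text
time_s: 15.35
eef_pos: [0.5385, -0.1917, 0.0397]
tcp_rot: [-3.118, -0.383, 0.001]
ft_force: [-0.4, -0.0, 0.5]
finger_gap: 0.0004
grasp_force: 0.0
```

```bash
python3 - <<'E'
from g import *
jaws()
E
```

```text
t 15.35 tcp [ 0.5385 -0.1917  0.0397] yaw 13.99 q [ 0.67  0.44 -0.49  1.77  0.24  0.99 -1.24] F [-0.4 -0.   0.5] gap 0.0004 tilt [-0.0008 -0.0001]
nut px [ 265  160   65   73 2225] mouth mm 30.69 nut width 29.78 gap fixed 0.43 moving 0.48 nut ctr tool [ 0.0481 -0.0088  0.0076]
fix skew -2.97
mov skew -1.48
nutL skew -3.77
nutR skew -2.39
```

>>> send_rows([
  {"ax": 0, "ay": 0, "az": 0, "x": 0, "y": 0, "z": 0.004, "fingers": 1},
  {"ax": 0, "ay": 0, "az": 0, "x": 0, "y": 0, "z": 0.002, "fingers": 1},
  {"ax": 0, "ay": 0, "az": 0, "x": 0, "y": 0, "z": 0, "fingers": 1},
  {"ax": 0, "ay": 0, "az": 0, "x": 0.001, "y": 0, "z": 0, "fingers": 1},
  {"ax": 0, "ay": 0, "az": 0, "x": 0.001, "y": 0, "z": 0, "fingers": 1},
  {"ax": 0, "ay": 0, "az": 0, "x": 0.001, "y": 0, "z": 0, "fingers": 1},
])

```text
time_s: 15.9
eef_pos: [0.5423, -0.1909, 0.0354]
tcp_rot: [3.117, 0.383, -0.0]
ft_force: [-9.6, -0.3, 19.2]
finger_gap: 0.0004
grasp_force: 9.9
```

>>> send_rows([
  {"ax": 0, "ay": 0, "az": 0, "x": 0.001, "y": 0, "z": 0, "fingers": 1},
  {"ax": 0, "ay": 0, "az": 0, "x": 0.001, "y": 0, "z": 0, "fingers": 1},
])

```text
time_s: 16.07
eef_pos: [0.5439, -0.1905, 0.0354]
tcp_rot: [3.117, 0.383, -0.002]
ft_force: [-10.8, 1.6, 20.0]
finger_gap: 0.0004
grasp_force: 10.6
```

>>> send_rows([
  {"ax": 0, "ay": 0, "az": 0, "x": 0.001, "y": 0, "z": 0, "fingers": 1},
  {"ax": 0, "ay": 0, "az": 0, "x": 0.001, "y": 0, "z": 0, "fingers": 1},
])

```text
time_s: 16.23
eef_pos: [0.5455, -0.1901, 0.0354]
tcp_rot: [3.117, 0.383, -0.003]
ft_force: [-12.7, 1.1, 23.0]
finger_gap: 0.0
grasp_force: 11.2
```

```bash
python3 - <<'E'
from g import *
jaws()
E
```

```text
t 16.23 tcp [ 0.5455 -0.1901  0.0354] yaw 14.01 q [ 0.66  0.45 -0.49  1.76  0.25  0.99 -1.25] F [-12.7   1.1  23. ] gap 0.0 tilt [-0.0017 -0.0011]
nut px [ 264  175   65   75 2303] mouth mm 30.39 nut width 29.66 gap fixed 0.44 moving 0.29 nut ctr tool [ 0.0413 -0.009   0.0033]
fix skew -2.83
mov skew -1.47
nutL skew -3.62
nutR skew -3.58
```

The rub force has risen to 12.7 N, so the jaws are snug on the nut (measured mouth about 30.4 mm, within pixel error). I lift off and flip the tool 180° so the last joint has room, then take the handle.

>>> send_rows([
  {"ax": 0, "ay": 0, "az": 0, "x": 0, "y": 0, "z": -0.015, "fingers": 1},
  {"ax": 0, "ay": 0, "az": 0, "x": 0, "y": 0, "z": -0.035, "fingers": 1},
  {"ax": 0, "ay": 0, "az": -7, "x": 0, "y": 0, "z": 0, "fingers": 0.3},
  {"ax": 0, "ay": 0, "az": -7, "x": 0, "y": 0, "z": 0, "fingers": 0.3},
  {"ax": 0, "ay": 0, "az": -7, "x": 0, "y": 0, "z": 0, "fingers": 0.3},
  {"ax": 0, "ay": 0, "az": -7, "x": 0, "y": 0, "z": 0, "fingers": 0.3},
  {"ax": 0, "ay": 0, "az": -7, "x": 0, "y": 0, "z": 0, "fingers": 0.3},
  {"ax": 0, "ay": 0, "az": -7, "x": 0, "y": 0, "z": 0, "fingers": 0.3},
])

```text
time_s: 16.95
eef_pos: [0.5461, -0.1895, 0.0837]
tcp_rot: [-2.769, -1.484, 0.0]
ft_force: [-0.5, 0.3, 0.1]
finger_gap: 0.0327
grasp_force: 0.0
```

>>> send_rows([
  {"ax": 0, "ay": 0, "az": -7, "x": 0, "y": 0, "z": 0, "fingers": 0.3},
  {"ax": 0, "ay": 0, "az": -7, "x": 0, "y": 0, "z": 0, "fingers": 0.3},
  {"ax": 0, "ay": 0, "az": -7, "x": 0, "y": 0, "z": 0, "fingers": 0.3},
  {"ax": 0, "ay": 0, "az": -7, "x": 0, "y": 0, "z": 0, "fingers": 0.3},
  {"ax": 0, "ay": 0, "az": -7, "x": 0, "y": 0, "z": 0, "fingers": 0.3},
  {"ax": 0, "ay": 0, "az": -7, "x": 0, "y": 0, "z": 0, "fingers": 0.3},
  {"ax": 0, "ay": 0, "az": -7, "x": 0, "y": 0, "z": 0, "fingers": 0.3},
  {"ax": 0, "ay": 0, "az": -7, "x": 0, "y": 0, "z": 0, "fingers": 0.3},
])

```text
time_s: 17.62
eef_pos: [0.5461, -0.1895, 0.0837]
tcp_rot: [-1.748, -2.61, -0.0]
ft_force: [0.3, -0.4, 0.1]
finger_gap: 0.0608
grasp_force: 0.0
```

>>> send_rows([
  {"ax": 0, "ay": 0, "az": -7, "x": 0, "y": 0, "z": 0, "fingers": 0.3},
  {"ax": 0, "ay": 0, "az": -7, "x": 0, "y": 0, "z": 0, "fingers": 0.3},
  {"ax": 0, "ay": 0, "az": -7, "x": 0, "y": 0, "z": 0, "fingers": 0.3},
  {"ax": 0, "ay": 0, "az": -7, "x": 0, "y": 0, "z": 0, "fingers": 0.3},
  {"ax": 0, "ay": 0, "az": -7, "x": 0, "y": 0, "z": 0, "fingers": 0.3},
  {"ax": 0, "ay": 0, "az": -7, "x": 0, "y": 0, "z": 0, "fingers": 0.3},
  {"ax": 0, "ay": 0, "az": -7, "x": 0, "y": 0, "z": 0, "fingers": 0.3},
  {"ax": 0, "ay": 0, "az": -7, "x": 0, "y": 0, "z": 0, "fingers": 0.3},
])

```text
time_s: 18.28
eef_pos: [0.5461, -0.1896, 0.0837]
tcp_rot: [-0.318, -3.125, -0.001]
ft_force: [-0.3, 0.0, -0.0]
finger_gap: 0.061
grasp_force: 0.0
```

>>> send_rows([
  {"ax": 0, "ay": 0, "az": -7, "x": 0, "y": 0, "z": 0, "fingers": 0.3},
  {"ax": 0, "ay": 0, "az": -7, "x": 0, "y": 0, "z": 0, "fingers": 0.3},
  {"ax": 0, "ay": 0, "az": -7, "x": 0, "y": 0, "z": 0, "fingers": 0.3},
  {"ax": 0, "ay": 0, "az": -7, "x": 0, "y": 0, "z": 0, "fingers": 0.3},
  {"ax": 0, "ay": 0, "az": 0, "x": 0, "y": 0, "z": 0, "fingers": 0.3},
  {"ax": 0, "ay": 0, "az": 0, "x": 0, "y": 0, "z": 0, "fingers": 0.3},
])

```text
time_s: 18.78
eef_pos: [0.546, -0.1896, 0.0837]
tcp_rot: [0.432, -3.112, -0.001]
ft_force: [-0.5, -0.0, -0.2]
finger_gap: 0.0608
grasp_force: 0.0
```

```bash
python3 - <<'E'
from h import *
p,R=pose();a=np.radians(17);h=np.array([.5814,-.1722])-.1*np.array([np.cos(a),np.sin(a)])
print("to go",(R.T@(np.r_[h,.018]-p)).round(4))
s=snapshot("top");im=s["color"];hsv=cv2.cvtColor(im,cv2.COLOR_BGR2HSV);g=cv2.cvtColor(im,cv2.COLOR_BGR2GRAY)
W=(g>135)&(hsv[...,1]<50);q=project(s,[[*h,.028],[.5814,-.1722,.03],[*(2*h-[.5814,-.1722])*1.0,.028]]);print("handle expected px",q.round(1).tolist(), "white near:",[int(W[int(y)-3:int(y)+4,int(x)-3:int(x)+4].sum()) for x,y in q])
E
```

```text
t 18.78 tcp [ 0.546  -0.1896  0.0837] yaw -164.2 q [ 1.09  0.6  -1.08  1.7   0.56  1.19  1.7 ] F [-0.5 -0.  -0.2] gap 0.0608 tilt [-0.0001  0.0009]
to go [0.0612 0.0049 0.0657]
handle expected px [[411.9, 242.4], [397.9, 199.7], [426.3, 285.7]] white near: [9, 4, 0]
```

>>> send_rows([
  {"ax": 0, "ay": 0, "az": -1.2, "x": 0, "y": 0.005, "z": 0, "fingers": 0.3},
  {"ax": 0, "ay": 0, "az": 0, "x": 0.03, "y": 0, "z": 0, "fingers": 0.3},
  {"ax": 0, "ay": 0, "az": 0, "x": 0.031, "y": 0, "z": 0, "fingers": 0.3},
  {"ax": 0, "ay": 0, "az": 0, "x": 0, "y": 0, "z": 0.02, "fingers": 0.3},
  {"ax": 0, "ay": 0, "az": 0, "x": 0, "y": 0, "z": 0.02, "fingers": 0.3},
  {"ax": 0, "ay": 0, "az": 0, "x": 0, "y": 0, "z": 0.016, "fingers": 0.3},
  {"ax": 0, "ay": 0, "az": 0, "x": 0, "y": 0, "z": 0, "fingers": 0.3},
  {"ax": 0, "ay": 0, "az": 0, "x": 0, "y": 0, "z": 0, "fingers": 0.3},
])

```text
time_s: 19.5
eef_pos: [0.4864, -0.202, 0.0279]
tcp_rot: [0.472, -3.105, -0.002]
ft_force: [0.6, -0.4, -0.4]
finger_gap: 0.0606
grasp_force: 0.0
```

```bash
python3 - <<'E'
from h import *
p,R=pose();a=np.radians(17);h=np.array([.5814,-.1722])-.1*np.array([np.cos(a),np.sin(a)])
print("to go",(R.T@(np.r_[h,.018]-p)).round(4))
E
```

```text
t 19.5 tcp [ 0.4864 -0.202   0.0279] yaw -162.73 q [ 1.2   0.58 -1.08  1.88  0.59  1.05  1.75] F [ 0.6 -0.4 -0.4] gap 0.0606 tilt [-0.0008  0.001 ]
to go [0.0005 0.0007 0.0099]
```

>>> send_rows([
  {"ax": 0, "ay": 0, "az": 0, "x": 0, "y": 0.0005, "z": 0.005, "fingers": 0.3},
  {"ax": 0, "ay": 0, "az": 0, "x": 0, "y": 0, "z": 0.0045, "fingers": 0.3},
  {"ax": 0, "ay": 0, "az": 0, "x": 0, "y": 0, "z": 0, "fingers": 0.5},
  {"ax": 0, "ay": 0, "az": 0, "x": 0, "y": 0, "z": 0, "fingers": 1},
  {"ax": 0, "ay": 0, "az": 0, "x": 0, "y": 0, "z": 0, "fingers": 1},
  {"ax": 0, "ay": 0, "az": 0, "x": 0, "y": 0, "z": 0, "fingers": 1},
  {"ax": 0, "ay": 0, "az": 0, "x": 0, "y": 0, "z": 0, "fingers": 1},
  {"ax": 0, "ay": 0, "az": 0, "x": 0, "y": 0, "z": 0, "fingers": 1},
], grip_force=25)

```text
time_s: 20.17
eef_pos: [0.4862, -0.2024, 0.0188]
tcp_rot: [0.47, -3.106, -0.0]
ft_force: [-3.4, 3.0, 2.1]
finger_gap: 0.0287
grasp_force: 2.1
```

>>> send_rows([
  {"ax": 0, "ay": 0, "az": 0, "x": 0, "y": 0, "z": 0, "fingers": 1},
  {"ax": 0, "ay": 0, "az": 0, "x": 0, "y": 0, "z": 0, "fingers": 1},
  {"ax": 0, "ay": 0, "az": 0, "x": 0, "y": 0, "z": 0, "fingers": 1},
  {"ax": 0, "ay": 0, "az": 0, "x": 0, "y": 0, "z": 0, "fingers": 1},
  {"ax": 0, "ay": 0, "az": 0, "x": 0, "y": 0, "z": 0, "fingers": 1},
])

```text
time_s: 20.58
eef_pos: [0.4859, -0.2018, 0.0186]
tcp_rot: [0.471, -3.105, -0.001]
ft_force: [-4.7, 3.7, 4.6]
finger_gap: 0.0235
grasp_force: 25.0
```

```bash
python3 - <<'E'
from h import *
p,R=pose();print("nut in tool",(R.T@(np.r_[.5814,-.1722,.018]-p)).round(4),arm.get_obs()["grasp_force"],arm.get_obs()["wrist_torque"])
E
```

```text
t 20.58 tcp [ 0.4859 -0.2018  0.0186] yaw -162.74 q [ 1.19  0.59 -1.07  1.88  0.6   1.04  1.74] F [-4.7  3.7  4.6] gap 0.0235 tilt [-0.001   0.0007]
nut in tool [-0.1    -0.0001  0.0006] 24.998893439769745 [1.08604825 0.71746145 0.03326802]
```

>>> send_rows([
  {"ax": 0, "ay": 0, "az": 3, "x": -0.00014, "y": 0.00523, "z": 0, "fingers": 1},
  {"ax": 0, "ay": 0, "az": 3, "x": -0.00014, "y": 0.00523, "z": 0, "fingers": 1},
  {"ax": 0, "ay": 0, "az": 3, "x": -0.00014, "y": 0.00523, "z": 0, "fingers": 1},
  {"ax": 0, "ay": 0, "az": 3, "x": -0.00014, "y": 0.00523, "z": 0, "fingers": 1},
  {"ax": 0, "ay": 0, "az": 0, "x": 0, "y": 0, "z": 0, "fingers": 1},
  {"ax": 0, "ay": 0, "az": 0, "x": 0, "y": 0, "z": 0, "fingers": 1},
])

```text
time_s: 21.08
eef_pos: [0.4818, -0.1814, 0.0186]
tcp_rot: [0.147, -3.137, -0.001]
ft_force: [-4.8, 4.7, 4.4]
finger_gap: 0.0234
grasp_force: 25.0
```

```bash
cat > t.py <<'E'
from h import *
p,R=pose();o=arm.get_obs();print("nut in tool",(R.T@(np.r_[.5814,-.1722,.018]-p)).round(4),"grip",o["grasp_force"],"F tool",(R.T@o["ft_force"]).round(1),"T tool",(R.T@o["wrist_torque"]).round(2))
E
python3 t.py
```

```text
t 21.08 tcp [ 0.4818 -0.1814  0.0186] yaw -174.64 q [ 1.15  0.55 -1.05  1.91  0.56  1.01  1.52] F [-4.8  4.7  4.4] gap 0.0234 tilt [-0.001   0.0003]
nut in tool [-0.1    -0.0001  0.0005] grip 24.99996989965439 F tool [ 4.4  5.1 -4.4] T tool [-1.3   0.86 -0.  ]
```

>>> send_rows([
  {"ax": 0, "ay": 0, "az": 3, "x": -0.00014, "y": 0.00523, "z": 0, "fingers": 1},
  {"ax": 0, "ay": 0, "az": 3, "x": -0.00014, "y": 0.00523, "z": 0, "fingers": 1},
  {"ax": 0, "ay": 0, "az": 3, "x": -0.00014, "y": 0.00523, "z": 0, "fingers": 1},
  {"ax": 0, "ay": 0, "az": 3, "x": -0.00014, "y": 0.00523, "z": 0, "fingers": 1},
  {"ax": 0, "ay": 0, "az": 3, "x": -0.00014, "y": 0.00523, "z": 0, "fingers": 1},
  {"ax": 0, "ay": 0, "az": 3, "x": -0.00014, "y": 0.00523, "z": 0, "fingers": 1},
])

```text
time_s: 21.58
eef_pos: [0.4835, -0.1515, 0.0186]
tcp_rot: [-0.35, -3.12, 0.002]
ft_force: [-7.3, -1.3, 6.6]
finger_gap: 0.0236
grasp_force: 25.2
```

```bash
python3 t.py;  python3 - <<'E'
from h import *
for n in("top","scene"):
    s=snapshot(n);im=s["color"];hsv=cv2.cvtColor(im,cv2.COLOR_BGR2HSV);q=project(s,[[.5814,-.1722,.032]])[0].astype(int)
    m=(hsv[...,1]>90)&(hsv[...,0]<30);z=np.zeros_like(m);z[q[1]-14:q[1]+14,q[0]-14:q[0]+14]=1;m&=z
    if m.sum():
        b,st,c=blob(m);print(n,q,st,c,cast(s,[c],.03))
E
```

```text
t 21.58 tcp [ 0.4835 -0.1515  0.0186] yaw 167.2 q [ 1.06  0.5  -1.    1.93  0.5   0.98  1.18] F [-7.3 -1.3  6.6] gap 0.0236 tilt [-0.0018 -0.0011]
nut in tool [-0.1     0.0015  0.0004] grip 25.242830514907837 F tool [ 6.9 -2.9 -6.6] T tool [ 0.23  1.29 -0.52]
top [398 199] [392 194  13   6  32] [397.09375 196.     ] [[ 0.58974103 -0.17056622  0.03      ]]
scene [277 300] [271 295  15  16 122] [278.6557377  303.63934426] [[ 0.58890667 -0.17392129  0.03      ]]
```

>>> send_rows([
  {"ax": 0, "ay": 0, "az": 3, "x": -0.00014, "y": 0.00523, "z": 0, "fingers": 1},
  {"ax": 0, "ay": 0, "az": 3, "x": -0.00014, "y": 0.00523, "z": 0, "fingers": 1},
  {"ax": 0, "ay": 0, "az": 3, "x": -0.00014, "y": 0.00523, "z": 0, "fingers": 1},
  {"ax": 0, "ay": 0, "az": 3, "x": -0.00014, "y": 0.00523, "z": 0, "fingers": 1},
  {"ax": 0, "ay": 0, "az": 3, "x": -0.00014, "y": 0.00523, "z": 0, "fingers": 1},
])

```text
time_s: 22.1
eef_pos: [0.4922, -0.1268, 0.0185]
tcp_rot: [-0.754, -3.047, 0.003]
ft_force: [-7.7, 1.1, 8.2]
finger_gap: 0.0238
grasp_force: 25.2
```

```bash
python3 t.py
```

```text
t 22.1 tcp [ 0.4922 -0.1268  0.0185] yaw 152.2 q [ 0.97  0.48 -0.95  1.93  0.47  0.97  0.89] F [-7.7  1.1  8.2] gap 0.0238 tilt [-0.0028 -0.001 ]
nut in tool [-0.1     0.0015  0.0003] grip 25.203644335269928 F tool [ 7.4 -2.7 -8.2] T tool [ 0.63  1.68 -0.46]
```

>>> send_rows([
  {"ax": 0, "ay": 0, "az": 2, "x": -6e-05, "y": 0.0035, "z": -0.0003, "fingers": 1},
  {"ax": 0, "ay": 0, "az": 2, "x": -6e-05, "y": 0.0035, "z": -0.0002, "fingers": 1},
])

```text
time_s: 22.27
eef_pos: [0.4959, -0.1202, 0.0187]
tcp_rot: [-0.858, -3.02, 0.001]
ft_force: [-5.0, 2.1, -0.6]
finger_gap: 0.0238
grasp_force: 25.1
```

>>> send_rows([
  {"ax": 0, "ay": 0, "az": 2, "x": -6e-05, "y": 0.0035, "z": 0, "fingers": 1},
  {"ax": 0, "ay": 0, "az": 2, "x": -6e-05, "y": 0.0035, "z": 0, "fingers": 1},
])

```text
time_s: 22.43
eef_pos: [0.4996, -0.1144, 0.0186]
tcp_rot: [-0.963, -2.988, 0.001]
ft_force: [-6.3, 1.9, 3.2]
finger_gap: 0.0234
grasp_force: 25.1
```

```bash
python3 t.py
```

```text
t 22.43 tcp [ 0.4996 -0.1144  0.0186] yaw 144.27 q [ 0.92  0.48 -0.92  1.92  0.46  0.97  0.74] F [-6.3  1.9  3.2] gap 0.0234 tilt [-0.0025  0.0001]
nut in tool [-0.1001  0.0008  0.0004] grip 25.080518424510956 F tool [ 6.2 -2.1 -3.2] T tool [ 0.23  1.26 -0.25]
```

Turned 53° so far with no stop yet. I go on in small steps.

>>> send_rows([
  {"ax": 0, "ay": 0, "az": 2, "x": -6e-05, "y": 0.0035, "z": 0, "fingers": 1},
  {"ax": 0, "ay": 0, "az": 2, "x": -6e-05, "y": 0.0035, "z": 0, "fingers": 1},
])

```text
time_s: 22.6
eef_pos: [0.5039, -0.1087, 0.0186]
tcp_rot: [-1.067, -2.952, 0.001]
ft_force: [-5.7, 1.7, 3.0]
finger_gap: 0.0235
grasp_force: 25.1
```

>>> send_rows([
  {"ax": 0, "ay": 0, "az": 2, "x": -6e-05, "y": 0.0035, "z": 0, "fingers": 1},
  {"ax": 0, "ay": 0, "az": 2, "x": -6e-05, "y": 0.0035, "z": 0, "fingers": 1},
])

```text
time_s: 22.77
eef_pos: [0.5082, -0.1038, 0.0186]
tcp_rot: [-1.169, -2.913, 0.002]
ft_force: [-9.3, -0.5, 4.6]
finger_gap: 0.024
grasp_force: 25.2
```

```bash
python3 t.py
```

```text
t 22.77 tcp [ 0.5082 -0.1038  0.0186] yaw 136.27 q [ 0.87  0.48 -0.89  1.91  0.45  0.97  0.58] F [-9.3 -0.5  4.6] gap 0.024 tilt [-0.0034 -0.0002]
nut in tool [-0.1002  0.0011  0.0003] grip 25.162176489830017 F tool [ 6.4 -6.8 -4.6] T tool [ 1.39  1.23 -0.37]
```

>>> send_rows([
  {"ax": 0, "ay": 0, "az": 1, "x": 0, "y": 0.0018, "z": 0, "fingers": 1},
  {"ax": 0, "ay": 0, "az": 1, "x": 0, "y": 0.0018, "z": 0, "fingers": 1},
])

```text
time_s: 22.93
eef_pos: [0.5105, -0.1016, 0.0185]
tcp_rot: [-1.218, -2.892, 0.004]
ft_force: [-10.0, -0.6, 4.2]
finger_gap: 0.0238
grasp_force: 25.3
```

```bash
python3 t.py
```

```text
t 22.93 tcp [ 0.5105 -0.1016  0.0185] yaw 134.31 q [ 0.86  0.48 -0.88  1.9   0.45  0.97  0.54] F [-10.   -0.6   4.2] gap 0.0238 tilt [-0.0039 -0.0008]
nut in tool [-0.1001  0.0014  0.0003] grip 25.264669060707092 F tool [ 6.6 -7.6 -4.2] T tool [ 1.3   1.25 -0.58]
```

>>> send_rows([
  {"ax": 0, "ay": 0, "az": 1, "x": 0, "y": 0.0018, "z": 0, "fingers": 1},
  {"ax": 0, "ay": 0, "az": 1, "x": 0, "y": 0.0018, "z": 0, "fingers": 1},
  {"ax": 0, "ay": 0, "az": 0, "x": 0, "y": 0, "z": 0, "fingers": 1},
])

```text
time_s: 23.18
eef_pos: [0.5135, -0.0987, 0.0185]
tcp_rot: [-1.269, -2.871, 0.002]
ft_force: [-6.0, 1.9, 1.8]
finger_gap: 0.0236
grasp_force: 25.1
```

```bash
python3 t.py
```

```text
t 23.18 tcp [ 0.5135 -0.0987  0.0185] yaw 132.33 q [ 0.84  0.48 -0.87  1.9   0.44  0.97  0.51] F [-6.   1.9  1.8] gap 0.0236 tilt [-0.003  -0.0002]
nut in tool [-0.1001  0.0007  0.0003] grip 25.14559954404831 F tool [ 5.5 -3.2 -1.8] T tool [ 0.63  1.14 -0.44]
```

>>> send_rows([
  {"ax": 0, "ay": 0, "az": 1.5, "x": 0, "y": 0.0026, "z": 0, "fingers": 1},
  {"ax": 0, "ay": 0, "az": 1.5, "x": 0, "y": 0.0026, "z": 0, "fingers": 1},
  {"ax": 0, "ay": 0, "az": 0, "x": 0, "y": 0, "z": 0, "fingers": 1},
])

```text
time_s: 23.43
eef_pos: [0.5179, -0.0951, 0.0186]
tcp_rot: [-1.344, -2.837, 0.001]
ft_force: [-5.0, 2.2, -1.4]
finger_gap: 0.0238
grasp_force: 25.1
```

```bash
python3 t.py
```

```text
t 23.43 tcp [ 0.5179 -0.0951  0.0186] yaw 129.3 q [ 0.82  0.48 -0.86  1.89  0.44  0.97  0.45] F [-5.   2.2 -1.4] gap 0.0238 tilt [-0.0021  0.0001]
nut in tool [-0.0999  0.0003  0.0004] grip 25.074146389961243 F tool [ 4.8 -2.5  1.4] T tool [ 0.42  0.87 -0.32]
```

>>> send_rows([
  {"ax": 0, "ay": 0, "az": 1.5, "x": 0, "y": 0.0026, "z": 0, "fingers": 1},
  {"ax": 0, "ay": 0, "az": 1.5, "x": 0, "y": 0.0026, "z": 0, "fingers": 1},
  {"ax": 0, "ay": 0, "az": 0, "x": 0, "y": 0, "z": 0, "fingers": 1},
])

```text
time_s: 23.68
eef_pos: [0.5223, -0.0917, 0.0187]
tcp_rot: [-1.418, -2.802, 0.0]
ft_force: [-4.0, 2.3, -1.9]
finger_gap: 0.0235
grasp_force: 25.1
```

```bash
python3 t.py
```

```text
t 23.68 tcp [ 0.5223 -0.0917  0.0187] yaw 126.31 q [ 0.8   0.49 -0.85  1.88  0.44  0.97  0.39] F [-4.   2.3 -1.9] gap 0.0235 tilt [-0.0012  0.0003]
nut in tool [-0.0999 -0.0001  0.0006] grip 25.053824186325073 F tool [ 4.3 -1.9  1.9] T tool [ 0.31  0.78 -0.28]
```

No stop felt at 71°, so I must check that the nut followed. I release, rise and look.

>>> send_rows([
  {"ax": 0, "ay": 0, "az": 0, "x": 0, "y": 0, "z": 0, "fingers": 0.4},
  {"ax": 0, "ay": 0, "az": 0, "x": 0, "y": 0, "z": 0, "fingers": 0.4},
  {"ax": 0, "ay": 0, "az": 0, "x": 0, "y": 0, "z": 0, "fingers": 0.4},
  {"ax": 0, "ay": 0, "az": 0, "x": 0, "y": 0, "z": 0, "fingers": 0.4},
  {"ax": 0, "ay": 0, "az": 0, "x": 0, "y": 0, "z": -0.02, "fingers": 0.4},
  {"ax": 0, "ay": 0, "az": 0, "x": 0, "y": 0, "z": -0.03, "fingers": 0.4},
  {"ax": 0, "ay": 0, "az": 0, "x": 0, "y": 0, "z": -0.03, "fingers": 0.4},
  {"ax": 0, "ay": 0, "az": 0, "x": -0.03, "y": 0, "z": -0.02, "fingers": 0.4},
])

```text
time_s: 24.35
eef_pos: [0.5403, -0.1116, 0.1224]
tcp_rot: [1.41, 2.805, 0.002]
ft_force: [2.0, 0.5, 0.3]
finger_gap: 0.0519
grasp_force: 0.0
```

>>> send_rows([
  {"ax": 0, "ay": 0, "az": 0, "x": -0.04, "y": 0, "z": 0, "fingers": 0.4},
  {"ax": 0, "ay": 0, "az": 0, "x": -0.04, "y": 0, "z": 0, "fingers": 0.4},
  {"ax": 0, "ay": 0, "az": 0, "x": -0.04, "y": 0, "z": 0, "fingers": 0.4},
  {"ax": 0, "ay": 0, "az": 0, "x": 0, "y": 0, "z": 0, "fingers": 0.4},
  {"ax": 0, "ay": 0, "az": 0, "x": 0, "y": 0, "z": 0, "fingers": 0.4},
  {"ax": 0, "ay": 0, "az": 0, "x": 0, "y": 0, "z": 0, "fingers": 0.4},
])

```text
time_s: 24.85
eef_pos: [0.6115, -0.2122, 0.119]
tcp_rot: [-1.42, -2.802, -0.001]
ft_force: [-0.3, 0.3, -0.2]
finger_gap: 0.0522
grasp_force: 0.0
```

```bash
cat > v.py <<'E'
from h import *
p,R=pose();s=snapshot("wrist");im=s["color"];cv2.imwrite("pics/v.png",im)
g=cv2.cvtColor(im,cv2.COLOR_BGR2GRAY);hsv=cv2.cvtColor(im,cv2.COLOR_BGR2HSV)
e=project(s,[[.5814,-.1722,.032]])[0];print("expected nut px",e.round(1))
z=np.zeros(g.shape,bool);x,y=e.astype(int);z[max(0,y-50):min(278,y+50),x-50:x+50]=1
m=(hsv[...,1]>100)&(hsv[...,0]<30)&z;m,st,c=blob(m);cn=max(cv2.findContours(m.astype(np.uint8),0,1)[0],key=cv2.contourArea)
a=cv2.approxPolyDP(cv2.convexHull(cn),3,True).reshape(-1,2);X=cast(s,a,.032)[:,:2];mid=(X.max(0)+X.min(0))/2;w=X-X.mean(0)
print("nut",st,a.tolist(),mid,"corner deg mod60",(np.degrees(np.arctan2(w[:,1],w[:,0]))%60).round(1),"r",np.linalg.norm(w,axis=1).round(4))
# wrench blob: bright, grey, on plate
W=(g>150)&(hsv[...,1]<45);W[278:]=0
n,l,S,C=cv2.connectedComponentsWithStats(W.astype(np.uint8))
for i in range(1,n):
    if S[i,4]>150:
        ys,xs=np.nonzero(l==i);P=cast(s,np.c_[xs,ys],.03)[:,:2];r=cv2.minAreaRect(np.float32(P));print("bright",S[i],P.mean(0).round(4),"rect",np.round(r[0],4),np.round(r[1],4),round(r[2],1))
E
python3 v.py
```

```text
t 24.85 tcp [ 0.6115 -0.2122  0.119 ] yaw 126.26 q [ 0.85  0.59 -0.81  1.49  0.43  1.26  0.61] F [-0.3  0.3 -0.2] gap 0.0522 tilt [0.0002 0.0009]
expected nut px [314.5 174.7]
nut [ 292  150   47   49 1094] [[309, 150], [334, 158], [338, 182], [321, 198], [299, 192], [293, 165]] [ 0.58154688 -0.17178042] corner deg mod60 [21.6 17.8 17.5 19.  22.6 13.9] r [0.017  0.0167 0.0163 0.0168 0.0168 0.0167]
bright [ 92   0  22  16 173] [ 0.4098 -0.1654] rect [ 0.4104 -0.1659] [0.0139 0.0087] 34.1
bright [    0     0   251   278 35835] [ 0.4656 -0.2493] rect [ 0.457  -0.2442] [0.1762 0.2138] 27.8
bright [239   0  54  28 555] [ 0.4971 -0.1055] rect [ 0.4942 -0.1072] [0.0368 0.0116] 53.8
bright [ 274    0   83  196 7695] [ 0.5581 -0.1368] rect [ 0.5529 -0.1345] [0.0563 0.1223] 37.8
bright [332   0  44  20 416] [ 0.5386 -0.0739] rect [ 0.5396 -0.0727] [0.029 0.009] 22.2
bright [ 93  23  18  23 233] [ 0.4167 -0.1801] rect [ 0.4172 -0.1797] [0.0099 0.0136] 41.3
bright [  405    52   235   226 33829] [ 0.7186 -0.0868] rect [ 0.7111 -0.0764] [0.1855 0.1551] 35.9
bright [304 165  23  24 434] [ 0.5825 -0.1731] rect [ 0.5825 -0.1732] [0.0153 0.0159] 36.2
```

The nut's flats are at about 18.7° mod 60, so it turned about 58–60°, while the wrench is near -52°. It seems to have over-turned past the stop. I measure the jaw fit.

```bash
cat > w.py <<'E'
from h import *
p,R=pose();s=snapshot("wrist");im=s["color"];g=cv2.cvtColor(im,cv2.COLOR_BGR2GRAY);hsv=cv2.cvtColor(im,cv2.COLOR_BGR2HSV)
C=np.array([.5814,-.1722]);W=(g>150)&(hsv[...,1]<45);W[278:]=0
ys,xs=np.nonzero(W);P=cast(s,np.c_[xs,ys],.030)[:,:2]-C
Y=(hsv[...,1]>100)&(hsv[...,0]<30);Y[278:]=0;yy,xx=np.nonzero(Y);N=cast(s,np.c_[xx,yy],.032)[:,:2]-C;N=N[np.linalg.norm(N,axis=1)<.025]
ang=np.degrees(np.arctan2(N[:,1],N[:,0]));r=np.linalg.norm(N,axis=1);c=N.mean(0)
# nut orientation by hexagonal 6th harmonic of its outline
ol=np.float32(cv2.convexHull(np.float32(N)).reshape(-1,2));cc=(ol.max(0)+ol.min(0))/2
h=np.array([max((N-cc)@[np.cos(t),np.sin(t)]) + max((N-cc)@[-np.cos(t),-np.sin(t)]) for t in np.radians(np.arange(0,180))])
k=np.sum(h*np.exp(-6j*np.radians(np.arange(0,180))));print("nut corner dir mod60",(np.degrees(np.angle(k))/-6)%60,"width min/max",h.min(),h.max(),"ctr",c+C)
import sys;phi=float(sys.argv[1])
for it in range(3):
    u=np.array([np.cos(np.radians(phi)),np.sin(np.radians(phi))]);v=np.array([-u[1],u[0]]);U=P@u;V=P@v
    F=[];M=[]
    for a in np.arange(-.010,.0115,.0015):
        k=(abs(U-a)<.0007)&(np.hypot(U,V)>.0105)&(abs(V)<.045)
        q=V[k];f=q[q>.009];m=q[q<-.009]
        if len(f):F.append((a,f.min()))
        if len(m):M.append((a,m.max()))
    F=np.array(F);M=np.array(M);ff=np.polyfit(*F.T,1);fm=np.polyfit(*M.T,1)
    d=np.degrees(np.arctan([ff[0],fm[0]]));print("phi",round(phi,2),"face slopes",d.round(2),"fixed v",ff[1].round(4),"moving v",fm[1].round(4));
    phi+=d[0]
k=(abs(V)<.045)&(abs(U)<.13)
print("jaw tip u",[U[k&(V>.018)].max().round(4),U[k&(V<-.02)].max().round(4)],"back u",U[k&(abs(V)<.006)&(U<-.012)].max().round(4), "rows F",F.round(4).tolist())
E
python3 w.py -52
```

```text
t 24.9 tcp [ 0.6113 -0.2117  0.1193] yaw 126.31 q [ 0.85  0.58 -0.81  1.49  0.43  1.26  0.61] F [ 0.  -0.1 -0.4] gap 0.0524 tilt [0.0003 0.0005]
nut corner dir mod60 18.50611108368451 width min/max 0.02988076321306693 0.03368244640091217 ctr [ 0.58107898 -0.17103437]
phi -52.0 face slopes [1.79 0.44] fixed v 0.0168 moving v -0.0156
phi -50.21 face slopes [-0.1  -1.31] fixed v 0.0168 moving v -0.0156
phi -50.32 face slopes [ 0.01 -1.25] fixed v 0.0168 moving v -0.0156
jaw tip u [np.float64(0.0148), np.float64(0.0135)] back u -0.0168 rows F [[-0.01, 0.0169], [-0.0085, 0.0168], [-0.007, 0.0167], [-0.0055, 0.0167], [-0.004, 0.0166], [-0.0025, 0.0165], [-0.001, 0.0165], [0.0005, 0.0171], [0.002, 0.0171], [0.0035, 0.0163], [0.005, 0.0169], [0.0065, 0.0169], [0.008, 0.0168], [0.0095, 0.0167], [0.011, 0.0167]]
```

The mouth has been forced to 32.4 mm and the wrench sits 9° past the nut's flats. So the nut reached its stop at about 58.5° (the force peak) and I drove past it. To mend this, I turn the wrench back 9°, re-roll the worm, then retighten gently.

>>> send_rows([
  {"ax": 0, "ay": 0, "az": -3.3, "x": 0, "y": 0, "z": 0, "fingers": 0.3},
  {"ax": 0, "ay": 0, "az": 0, "x": 0.037, "y": 0.001, "z": 0, "fingers": 0.3},
  {"ax": 0, "ay": 0, "az": 0, "x": 0.037, "y": 0.001, "z": 0, "fingers": 0.3},
  {"ax": 0, "ay": 0, "az": 0, "x": 0.038, "y": 0.001, "z": 0, "fingers": 0.3},
  {"ax": 0, "ay": 0, "az": 0, "x": 0.0375, "y": 0.001, "z": 0.01, "fingers": 0.3},
  {"ax": 0, "ay": 0, "az": 0, "x": 0, "y": 0, "z": 0.03, "fingers": 0.3},
  {"ax": 0, "ay": 0, "az": 0, "x": 0, "y": 0, "z": 0.03, "fingers": 0.3},
  {"ax": 0, "ay": 0, "az": 0, "x": 0, "y": 0, "z": 0.02, "fingers": 0.3},
])

```text
time_s: 25.62
eef_pos: [0.5178, -0.0944, 0.0279]
tcp_rot: [1.336, 2.843, -0.003]
ft_force: [-0.9, 0.3, 0.2]
finger_gap: 0.0609
grasp_force: 0.0
```

>>> send_rows([
  {"ax": 0, "ay": 0, "az": 0, "x": 0, "y": 0, "z": 0, "fingers": 0.3},
  {"ax": 0, "ay": 0, "az": 0, "x": 0, "y": 0, "z": 0, "fingers": 0.3},
  {"ax": 0, "ay": 0, "az": 0, "x": 0, "y": 0, "z": 0, "fingers": 0.3},
])

```text
time_s: 25.87
eef_pos: [0.5201, -0.0947, 0.0307]
tcp_rot: [1.338, 2.841, 0.0]
ft_force: [0.4, 0.7, 1.0]
finger_gap: 0.0609
grasp_force: 0.0
```

```bash
python3 - <<'E'
from h import *
p,R=pose();print("to go",(R.T@(np.r_[.5191,-.0940,.0188]-p)).round(4))
E
```

```text
t 25.87 tcp [ 0.5201 -0.0947  0.0307] yaw 129.57 q [ 0.83  0.47 -0.88  1.88  0.43  0.99  0.46] F [0.4 0.7 1. ] gap 0.0609 tilt [ 0.0017 -0.0005]
to go [ 0.0012 -0.0003  0.0119]
```

>>> send_rows([
  {"ax": 0, "ay": 0, "az": 0, "x": 0, "y": 0, "z": 0.007, "fingers": 0.3},
  {"ax": 0, "ay": 0, "az": 0, "x": 0, "y": 0, "z": 0.005, "fingers": 0.5},
  {"ax": 0, "ay": 0, "az": 0, "x": 0, "y": 0, "z": 0, "fingers": 1},
  {"ax": 0, "ay": 0, "az": 0, "x": 0, "y": 0, "z": 0, "fingers": 1},
  {"ax": 0, "ay": 0, "az": 0, "x": 0, "y": 0, "z": 0, "fingers": 1},
  {"ax": 0, "ay": 0, "az": 0, "x": 0, "y": 0, "z": 0, "fingers": 1},
  {"ax": 0, "ay": 0, "az": 0, "x": 0, "y": 0, "z": 0, "fingers": 1},
  {"ax": 0, "ay": 0, "az": 0, "x": 0, "y": 0, "z": 0, "fingers": 1},
], grip_force=20)

```text
time_s: 26.53
eef_pos: [0.5196, -0.0946, 0.0174]
tcp_rot: [1.339, 2.842, 0.001]
ft_force: [0.5, 0.1, 1.4]
finger_gap: 0.0239
grasp_force: 20.0
```

>>> send_rows([
  {"ax": 0, "ay": 0, "az": 0, "x": 0, "y": 0, "z": 0, "fingers": 1},
  {"ax": 0, "ay": 0, "az": 0, "x": 0, "y": 0, "z": 0, "fingers": 1},
  {"ax": 0, "ay": 0, "az": 0, "x": 0, "y": 0, "z": 0, "fingers": 1},
  {"ax": 0, "ay": 0, "az": 0, "x": 0, "y": 0, "z": 0, "fingers": 1},
])

```text
time_s: 26.87
eef_pos: [0.5195, -0.0946, 0.0173]
tcp_rot: [1.339, 2.842, 0.001]
ft_force: [-1.4, 2.8, 2.5]
finger_gap: 0.0237
grasp_force: 20.0
```

>>> send_rows([
  {"ax": 0, "ay": 0, "az": -3, "x": -0.00014, "y": -0.0052, "z": 0, "fingers": 1},
  {"ax": 0, "ay": 0, "az": -3, "x": -0.00014, "y": -0.0052, "z": 0, "fingers": 1},
  {"ax": 0, "ay": 0, "az": -2.8, "x": -0.00014, "y": -0.0049, "z": 0, "fingers": 1},
  {"ax": 0, "ay": 0, "az": 0, "x": 0, "y": 0, "z": 0, "fingers": 1},
  {"ax": 0, "ay": 0, "az": 0, "x": 0, "y": 0, "z": 0, "fingers": 1},
])

```text
time_s: 27.28
eef_pos: [0.5078, -0.1056, 0.0172]
tcp_rot: [-1.117, -2.935, 0.0]
ft_force: [-4.4, 4.2, 5.3]
finger_gap: 0.0237
grasp_force: 20.0
```

```bash
python3 t.py
```

```text
t 27.28 tcp [ 0.5078 -0.1056  0.0172] yaw 138.32 q [ 0.88  0.48 -0.9   1.91  0.46  0.97  0.62] F [-4.4  4.2  5.3] gap 0.0237 tilt [-0.0009  0.0001]
nut in tool [-0.0993 -0.0009 -0.0009] grip 20.01854717731476 F tool [ 6.1  0.3 -5.3] T tool [-0.21  1.05 -0.26]
```

>>> send_rows([
  {"ax": 0, "ay": 0, "az": 0, "x": 0, "y": 0, "z": 0, "fingers": 0.4},
  {"ax": 0, "ay": 0, "az": 0, "x": 0, "y": 0, "z": 0, "fingers": 0.4},
  {"ax": 0, "ay": 0, "az": 0, "x": 0, "y": 0, "z": 0, "fingers": 0.4},
  {"ax": 0, "ay": 0, "az": 0, "x": 0, "y": 0, "z": 0, "fingers": 0.4},
  {"ax": 0, "ay": 0, "az": 0, "x": 0, "y": 0, "z": -0.02, "fingers": 0.4},
  {"ax": 0, "ay": 0, "az": 0, "x": 0, "y": 0, "z": -0.03, "fingers": 0.4},
  {"ax": 0, "ay": 0, "az": 0, "x": 0, "y": 0, "z": -0.03, "fingers": 1},
  {"ax": 0, "ay": 0, "az": 0, "x": -0.03, "y": 0, "z": -0.02, "fingers": 1},
])

```text
time_s: 27.95
eef_pos: [0.5295, -0.1221, 0.1199]
tcp_rot: [1.11, 2.939, -0.001]
ft_force: [2.6, 1.3, 0.4]
finger_gap: 0.0445
grasp_force: 0.0
```

>>> send_rows([
  {"ax": 0, "ay": 0, "az": 0, "x": -0.04, "y": 0, "z": 0, "fingers": 1},
  {"ax": 0, "ay": 0, "az": 0, "x": -0.04, "y": 0, "z": 0, "fingers": 1},
  {"ax": 0, "ay": 0, "az": 0, "x": -0.04, "y": 0, "z": 0, "fingers": 1},
  {"ax": 0, "ay": 0, "az": 0, "x": 0, "y": 0, "z": 0, "fingers": 1},
  {"ax": 0, "ay": 0, "az": 0, "x": 0, "y": 0, "z": 0, "fingers": 1},
  {"ax": 0, "ay": 0, "az": 0, "x": 0, "y": 0, "z": 0, "fingers": 1},
])

```text
time_s: 28.45
eef_pos: [0.6202, -0.2047, 0.1167]
tcp_rot: [-1.117, -2.935, -0.001]
ft_force: [0.3, 0.1, -0.3]
finger_gap: 0.0073
grasp_force: 0.0
```

```bash
python3 w.py -42
```

```text
t 28.45 tcp [ 0.6202 -0.2047  0.1167] yaw 138.35 q [ 0.85  0.62 -0.86  1.47  0.48  1.27  0.79] F [ 0.3  0.1 -0.3] gap 0.0073 tilt [-0.0007  0.0009]
nut corner dir mod60 19.066163641548446 width min/max 0.02941687108362679 0.033806057975496545 ctr [ 0.58079153 -0.17126417]
phi -42.0 face slopes [-1.42 -0.69] fixed v 0.0167 moving v -0.0152
phi -43.42 face slopes [0.1  0.72] fixed v 0.0166 moving v -0.0152
phi -43.32 face slopes [-0.    0.62] fixed v 0.0166 moving v -0.0152
jaw tip u [np.float64(0.0132), np.float64(0.0145)] back u -0.0173 rows F [[-0.01, 0.0166], [-0.0085, 0.0167], [-0.007, 0.0167], [-0.0055, 0.0168], [-0.004, 0.0168], [-0.0025, 0.0169], [-0.001, 0.0163], [0.0005, 0.0164], [0.002, 0.0164], [0.0035, 0.0165], [0.005, 0.0166], [0.0065, 0.0166], [0.008, 0.0167], [0.0095, 0.0168], [0.011, 0.0168]]
```

>>> send_rows([
  {"ax": 0, "ay": 0, "az": 0, "x": 0.032, "y": -0.0023, "z": 0, "fingers": 1},
  {"ax": 0, "ay": 0, "az": 0, "x": 0.033, "y": -0.0023, "z": 0, "fingers": 1},
  {"ax": 0, "ay": 0, "az": 0, "x": 0.032, "y": -0.0023, "z": 0, "fingers": 1},
  {"ax": 0, "ay": 0, "az": 0, "x": 0, "y": 0, "z": 0.035, "fingers": 1},
  {"ax": 0, "ay": 0, "az": 0, "x": 0, "y": 0, "z": 0.025, "fingers": 1},
  {"ax": 0, "ay": 0, "az": 0, "x": 0, "y": 0, "z": 0.01, "fingers": 1},
  {"ax": 0, "ay": 0, "az": 0, "x": 0, "y": 0, "z": 0, "fingers": 1},
  {"ax": 0, "ay": 0, "az": 0, "x": 0, "y": 0, "z": 0, "fingers": 1},
])

```text
time_s: 29.17
eef_pos: [0.5434, -0.1457, 0.0479]
tcp_rot: [1.117, 2.936, 0.0]
ft_force: [0.0, 0.1, 0.4]
finger_gap: 0.0001
grasp_force: 0.0
```

>>> send_rows([
  {"ax": 0, "ay": 0, "az": 0, "x": 0, "y": 0, "z": 0.006, "fingers": 1},
  {"ax": 0, "ay": 0, "az": 0, "x": 0, "y": 0, "z": 0, "fingers": 1},
  {"ax": 0, "ay": 0, "az": 0, "x": 0, "y": 0, "z": 0, "fingers": 1},
  {"ax": 0, "ay": 0, "az": 0, "x": 0, "y": 0, "z": 0, "fingers": 1},
])

```text
time_s: 29.5
eef_pos: [0.5437, -0.1462, 0.0417]
tcp_rot: [1.117, 2.935, 0.0]
ft_force: [0.5, 0.2, -0.7]
finger_gap: 0.0002
grasp_force: 0.0
```

```bash
python3 - <<'E'
from h import *
p,R=pose();print("to go",(R.T@(np.r_[.5430,-.1453,.0335]-p)).round(4))
E
```

```text
t 29.5 tcp [ 0.5437 -0.1462  0.0417] yaw 138.32 q [ 0.9   0.53 -0.89  1.78  0.47  1.05  0.68] F [ 0.5  0.2 -0.7] gap 0.0002 tilt [ 0.0007 -0.0002]
to go [0.0011 0.0002 0.0082]
```

>>> send_rows([
  {"ax": 0, "ay": 0, "az": 0, "x": 0.001, "y": 0, "z": 0.005, "fingers": 1},
  {"ax": 0, "ay": 0, "az": 0, "x": 0, "y": 0, "z": 0.002, "fingers": 1},
  {"ax": 0, "ay": 0, "az": 0, "x": 0, "y": 0, "z": 0.0015, "fingers": 1},
  {"ax": 0, "ay": 0, "az": 0, "x": 0, "y": 0, "z": 0, "fingers": 1},
  {"ax": 0, "ay": 0, "az": 0, "x": 0, "y": 0, "z": 0, "fingers": 1},
])

```text
time_s: 29.92
eef_pos: [0.5438, -0.1458, 0.0352]
tcp_rot: [1.117, 2.934, -0.002]
ft_force: [-8.3, 0.5, 28.7]
finger_gap: 0.0008
grasp_force: 14.0
```

>>> send_rows([
  {"ax": 0, "ay": 0, "az": 0, "x": -0.0015, "y": 0, "z": 0, "fingers": 1},
  {"ax": 0, "ay": 0, "az": 0, "x": -0.0015, "y": 0, "z": 0, "fingers": 1},
  {"ax": 0, "ay": 0, "az": 0, "x": -0.0015, "y": 0, "z": 0, "fingers": 1},
])

```text
time_s: 30.17
eef_pos: [0.5468, -0.1486, 0.0352]
tcp_rot: [1.117, 2.934, -0.002]
ft_force: [-10.9, 0.5, 30.5]
finger_gap: 0.0006
grasp_force: 15.4
```

>>> send_rows([
  {"ax": 0, "ay": 0, "az": 0, "x": -0.0015, "y": 0, "z": 0, "fingers": 1},
  {"ax": 0, "ay": 0, "az": 0, "x": -0.0015, "y": 0, "z": 0, "fingers": 1},
  {"ax": 0, "ay": 0, "az": 0, "x": -0.0015, "y": 0, "z": 0, "fingers": 1},
])

```text
time_s: 30.42
eef_pos: [0.5497, -0.1513, 0.0352]
tcp_rot: [1.117, 2.936, -0.002]
ft_force: [-14.0, 1.4, 33.1]
finger_gap: 0.0007
grasp_force: 16.4
```

```bash
python3 t.py
```

```text
t 30.42 tcp [ 0.5497 -0.1513  0.0352] yaw 138.33 q [ 0.89  0.55 -0.87  1.77  0.48  1.05  0.68] F [-14.    1.4  33.1] gap 0.0007 tilt [ 0.0001 -0.0016]
nut in tool [-0.0375  0.0055  0.0172] grip 16.406419510021806 F tool [ 11.4  -8.3 -33.1] T tool [ 1.64  2.75 -0.01]
```

>>> send_rows([
  {"ax": 0, "ay": 0, "az": 0, "x": -0.001, "y": 0, "z": -0.001, "fingers": 1},
  {"ax": 0, "ay": 0, "az": 0, "x": -0.001, "y": 0, "z": 0, "fingers": 1},
  {"ax": 0, "ay": 0, "az": 0, "x": -0.001, "y": 0, "z": 0, "fingers": 1},
])

```text
time_s: 30.67
eef_pos: [0.551, -0.1525, 0.0353]
tcp_rot: [-1.116, -2.935, 0.002]
ft_force: [-14.2, 4.4, 26.7]
finger_gap: 0.0005
grasp_force: 13.6
```

>>> send_rows([
  {"ax": 0, "ay": 0, "az": 0, "x": -0.001, "y": 0, "z": 0, "fingers": 1},
  {"ax": 0, "ay": 0, "az": 0, "x": -0.001, "y": 0, "z": 0, "fingers": 1},
])

```text
time_s: 30.83
eef_pos: [0.5521, -0.1536, 0.0352]
tcp_rot: [-1.116, -2.934, 0.002]
ft_force: [-16.3, 4.8, 28.5]
finger_gap: 0.0003
grasp_force: 14.3
```

```bash
python3 t.py
```

```text
t 30.83 tcp [ 0.5521 -0.1536  0.0352] yaw 138.36 q [ 0.89  0.56 -0.87  1.76  0.49  1.06  0.69] F [-16.3   4.8  28.5] gap 0.0003 tilt [-0.0027 -0.0001]
nut in tool [-0.0343  0.0056  0.0172] grip 14.346082820557058 F tool [ 15.4  -7.3 -28.5] T tool [ 1.47  3.59 -0.02]
```

Rub force has reached 15 N, so the jaws are tight. I lift and measure.

>>> send_rows([
  {"ax": 0, "ay": 0, "az": 0, "x": 0, "y": 0, "z": -0.015, "fingers": 1},
  {"ax": 0, "ay": 0, "az": 0, "x": 0, "y": 0, "z": -0.035, "fingers": 0.3},
  {"ax": 0, "ay": 0, "az": 0, "x": 0, "y": 0, "z": -0.035, "fingers": 0.3},
  {"ax": 0, "ay": 0, "az": 0, "x": -0.04, "y": 0, "z": 0, "fingers": 0.3},
  {"ax": 0, "ay": 0, "az": 0, "x": -0.04, "y": 0, "z": 0, "fingers": 0.3},
  {"ax": 0, "ay": 0, "az": 0, "x": 0, "y": 0, "z": 0, "fingers": 0.3},
  {"ax": 0, "ay": 0, "az": 0, "x": 0, "y": 0, "z": 0, "fingers": 0.3},
  {"ax": 0, "ay": 0, "az": 0, "x": 0, "y": 0, "z": 0, "fingers": 0.3},
])

```text
time_s: 31.5
eef_pos: [0.6126, -0.2071, 0.1182]
tcp_rot: [-1.116, -2.935, -0.001]
ft_force: [-0.7, 0.8, 0.3]
finger_gap: 0.0388
grasp_force: 0.0
```

```bash
python3 w.py -42
```

```text
t 31.5 tcp [ 0.6126 -0.2071  0.1182] yaw 138.35 q [ 0.87  0.61 -0.87  1.49  0.47  1.27  0.79] F [-0.7  0.8  0.3] gap 0.0388 tilt [-0.0006  0.0012]
nut corner dir mod60 18.363174753167694 width min/max 0.029156284615246136 0.033674375479373665 ctr [ 0.58074212 -0.1711523 ]
phi -42.0 face slopes [1.57 1.17] fixed v 0.0159 moving v -0.0149
phi -40.43 face slopes [ 0.  -0.4] fixed v 0.0159 moving v -0.0149
phi -40.42 face slopes [ 0.  -0.4] fixed v 0.0159 moving v -0.0149
jaw tip u [np.float64(0.0141), np.float64(0.013)] back u -0.0173 rows F [[-0.01, 0.0159], [-0.0085, 0.0159], [-0.007, 0.0159], [-0.0055, 0.0159], [-0.004, 0.0159], [-0.0025, 0.0159], [-0.001, 0.0159], [0.0005, 0.0159], [0.002, 0.0159], [0.0035, 0.0159], [0.005, 0.0159], [0.0065, 0.0159], [0.008, 0.0159], [0.0095, 0.0159], [0.011, 0.0159]]
```

>>> send_rows([
  {"ax": 0, "ay": 0, "az": -1, "x": 0, "y": 0, "z": 0, "fingers": 0.3},
  {"ax": 0, "ay": 0, "az": 0, "x": 0.037, "y": 0.002, "z": 0, "fingers": 0.3},
  {"ax": 0, "ay": 0, "az": 0, "x": 0.037, "y": 0.002, "z": 0, "fingers": 0.3},
  {"ax": 0, "ay": 0, "az": 0, "x": 0.037, "y": 0.002, "z": 0, "fingers": 0.3},
  {"ax": 0, "ay": 0, "az": 0, "x": 0.0355, "y": 0.001, "z": 0.01, "fingers": 0.3},
  {"ax": 0, "ay": 0, "az": 0, "x": 0, "y": 0, "z": 0.03, "fingers": 0.3},
  {"ax": 0, "ay": 0, "az": 0, "x": 0, "y": 0, "z": 0.03, "fingers": 0.3},
  {"ax": 0, "ay": 0, "az": 0, "x": 0, "y": 0, "z": 0.018, "fingers": 0.3},
])

```text
time_s: 32.22
eef_pos: [0.5044, -0.1069, 0.029]
tcp_rot: [-1.089, -2.946, 0.003]
ft_force: [0.1, -1.1, -0.5]
finger_gap: 0.0609
grasp_force: 0.0
```

>>> send_rows([
  {"ax": 0, "ay": 0, "az": 0, "x": 0, "y": 0, "z": 0, "fingers": 0.3},
  {"ax": 0, "ay": 0, "az": 0, "x": 0, "y": 0, "z": 0, "fingers": 0.3},
  {"ax": 0, "ay": 0, "az": 0, "x": 0, "y": 0, "z": 0, "fingers": 0.3},
])

```text
time_s: 32.47
eef_pos: [0.5069, -0.1069, 0.032]
tcp_rot: [1.09, 2.945, 0.0]
ft_force: [0.3, -0.1, 0.9]
finger_gap: 0.0608
grasp_force: 0.0
```

```bash
python3 - <<'E'
from h import *
p,R=pose();print("to go",(R.T@(np.r_[.5061,-.1064,.0188]-p)).round(4))
E
```

```text
t 32.47 tcp [ 0.5069 -0.1069  0.032 ] yaw 139.38 q [ 0.91  0.46 -0.93  1.9   0.44  0.99  0.65] F [ 0.3 -0.1  0.9] gap 0.0608 tilt [ 0.0015 -0.0005]
to go [ 0.001  -0.0002  0.0132]
```

>>> send_rows([
  {"ax": 0, "ay": 0, "az": 0, "x": 0, "y": 0, "z": 0.008, "fingers": 0.3},
  {"ax": 0, "ay": 0, "az": 0, "x": 0, "y": 0, "z": 0.0045, "fingers": 0.5},
  {"ax": 0, "ay": 0, "az": 0, "x": 0, "y": 0, "z": 0, "fingers": 1},
  {"ax": 0, "ay": 0, "az": 0, "x": 0, "y": 0, "z": 0, "fingers": 1},
  {"ax": 0, "ay": 0, "az": 0, "x": 0, "y": 0, "z": 0, "fingers": 1},
  {"ax": 0, "ay": 0, "az": 0, "x": 0, "y": 0, "z": 0, "fingers": 1},
  {"ax": 0, "ay": 0, "az": 0, "x": 0, "y": 0, "z": 0, "fingers": 1},
  {"ax": 0, "ay": 0, "az": 0, "x": 0, "y": 0, "z": 0, "fingers": 1},
], grip_force=20)

```text
time_s: 33.13
eef_pos: [0.5065, -0.1066, 0.0184]
tcp_rot: [1.091, 2.946, 0.001]
ft_force: [0.6, 0.1, 0.4]
finger_gap: 0.0238
grasp_force: 20.0
```

>>> send_rows([
  {"ax": 0, "ay": 0, "az": 0, "x": 0, "y": 0, "z": 0, "fingers": 1},
  {"ax": 0, "ay": 0, "az": 0, "x": 0, "y": 0, "z": 0, "fingers": 1},
  {"ax": 0, "ay": 0, "az": 0, "x": 0, "y": 0, "z": 0, "fingers": 1},
  {"ax": 0, "ay": 0, "az": 0, "x": 0, "y": 0, "z": 0, "fingers": 1},
])

```text
time_s: 33.47
eef_pos: [0.5065, -0.1067, 0.0183]
tcp_rot: [1.091, 2.946, 0.001]
ft_force: [1.0, 4.3, 1.8]
finger_gap: 0.0238
grasp_force: 20.0
```

```bash
python3 t.py
```

```text
t 33.47 tcp [ 0.5065 -0.1067  0.0183] yaw 139.35 q [ 0.9   0.48 -0.91  1.91  0.46  0.97  0.63] F [1.  4.3 1.8] gap 0.0238 tilt [0.0005 0.0004]
nut in tool [-0.0995 -0.0009  0.0003] grip 19.99394327402115 F tool [ 2.   3.9 -1.8] T tool [-0.9   0.3   0.02]
```

>>> send_rows([
  {"ax": 0, "ay": 0, "az": 0.7, "x": 0, "y": 0.0012, "z": 0, "fingers": 1},
  {"ax": 0, "ay": 0, "az": 0, "x": 0, "y": 0, "z": 0, "fingers": 1},
])

```text
time_s: 33.63
eef_pos: [0.5067, -0.1064, 0.0183]
tcp_rot: [-1.111, -2.938, 0.002]
ft_force: [-2.9, 1.4, 5.6]
finger_gap: 0.0237
grasp_force: 20.1
```

```bash
python3 t.py
```

```text
t 33.63 tcp [ 0.5067 -0.1064  0.0183] yaw 138.58 q [ 0.89  0.48 -0.91  1.91  0.46  0.97  0.62] F [-2.9  1.4  5.6] gap 0.0237 tilt [-0.0009 -0.0008]
nut in tool [-0.0995  0.0001  0.0002] grip 20.062490701675415 F tool [ 3.1 -0.9 -5.6] T tool [-0.    0.57 -0.3 ]
```

>>> send_rows([
  {"ax": 0, "ay": 0, "az": 0.7, "x": 0, "y": 0.0012, "z": 0, "fingers": 1},
  {"ax": 0, "ay": 0, "az": 0, "x": 0, "y": 0, "z": 0, "fingers": 1},
])

```text
time_s: 33.8
eef_pos: [0.5071, -0.1061, 0.0182]
tcp_rot: [-1.129, -2.931, 0.003]
ft_force: [-3.7, -0.9, 7.2]
finger_gap: 0.0236
grasp_force: 20.1
```

```bash
python3 t.py
```

```text
t 33.8 tcp [ 0.5071 -0.1061  0.0182] yaw 137.86 q [ 0.89  0.48 -0.91  1.91  0.46  0.97  0.6 ] F [-3.7 -0.9  7.2] gap 0.0236 tilt [-0.0017 -0.0017]
nut in tool [-0.0994  0.0008  0.0002] grip 20.111941695213318 F tool [ 2.1 -3.2 -7.2] T tool [ 0.47  0.61 -0.4 ]
```

>>> send_rows([
  {"ax": 0, "ay": 0, "az": 0.7, "x": 0, "y": 0.0012, "z": 0, "fingers": 1},
  {"ax": 0, "ay": 0, "az": 0, "x": 0, "y": 0, "z": 0, "fingers": 1},
])

```text
time_s: 33.97
eef_pos: [0.5077, -0.1056, 0.0182]
tcp_rot: [-1.147, -2.923, 0.004]
ft_force: [-6.0, -1.7, 8.3]
finger_gap: 0.0236
grasp_force: 20.2
```

```bash
python3 t.py
```

```text
t 33.97 tcp [ 0.5077 -0.1056  0.0182] yaw 137.15 q [ 0.88  0.48 -0.9   1.91  0.46  0.97  0.59] F [-6.  -1.7  8.3] gap 0.0236 tilt [-0.0023 -0.0021]
nut in tool [-0.0994  0.0013  0.0002] grip 20.177031755447388 F tool [ 3.3 -5.4 -8.3] T tool [ 0.89  0.73 -0.45]
```

>>> send_rows([
  {"ax": 0, "ay": 0, "az": 0.3, "x": 0, "y": 0.0008, "z": -0.0005, "fingers": 1},
  {"ax": 0, "ay": 0, "az": 0, "x": 0, "y": 0, "z": 0, "fingers": 1},
])

```text
time_s: 34.13
eef_pos: [0.5082, -0.1049, 0.0183]
tcp_rot: [-1.154, -2.92, 0.003]
ft_force: [-4.2, -1.3, 2.4]
finger_gap: 0.0236
grasp_force: 20.1
```

```bash
python3 t.py
```

```text
t 34.13 tcp [ 0.5082 -0.1049  0.0183] yaw 136.87 q [ 0.88  0.48 -0.9   1.91  0.46  0.97  0.59] F [-4.2 -1.3  2.4] gap 0.0236 tilt [-0.0021 -0.0015]
nut in tool [-0.0995  0.0009  0.0002] grip 20.10522097349167 F tool [ 2.2 -3.9 -2.4] T tool [ 0.86  0.37 -0.3 ]
```

>>> send_rows([
  {"ax": 0, "ay": 0, "az": 0, "x": 0, "y": 0, "z": 0, "fingers": 0.4},
  {"ax": 0, "ay": 0, "az": 0, "x": 0, "y": 0, "z": 0, "fingers": 0.4},
  {"ax": 0, "ay": 0, "az": 0, "x": 0, "y": 0, "z": 0, "fingers": 0.4},
  {"ax": 0, "ay": 0, "az": 0, "x": 0, "y": 0, "z": 0, "fingers": 0.4},
  {"ax": 0, "ay": 0, "az": 0, "x": 0, "y": 0, "z": -0.02, "fingers": 0.4},
  {"ax": 0, "ay": 0, "az": 0, "x": 0, "y": 0, "z": -0.03, "fingers": 0.4},
  {"ax": 0, "ay": 0, "az": 0, "x": 0, "y": 0, "z": -0.03, "fingers": 1},
  {"ax": 0, "ay": 0, "az": 0, "x": -0.03, "y": 0, "z": -0.02, "fingers": 1},
])

```text
time_s: 34.8
eef_pos: [0.5302, -0.1203, 0.1216]
tcp_rot: [1.145, 2.925, -0.0]
ft_force: [2.5, 1.9, 0.8]
finger_gap: 0.045
grasp_force: 0.0
```

>>> send_rows([
  {"ax": 0, "ay": 0, "az": 0, "x": -0.04, "y": 0, "z": 0, "fingers": 1},
  {"ax": 0, "ay": 0, "az": 0, "x": -0.04, "y": 0, "z": 0, "fingers": 1},
  {"ax": 0, "ay": 0, "az": 0, "x": -0.04, "y": 0, "z": 0, "fingers": 1},
  {"ax": 0, "ay": 0, "az": 0, "x": 0, "y": 0, "z": 0, "fingers": 1},
  {"ax": 0, "ay": 0, "az": 0, "x": 0, "y": 0, "z": 0, "fingers": 1},
  {"ax": 0, "ay": 0, "az": 0, "x": 0, "y": 0, "z": 0, "fingers": 1},
])

```text
time_s: 35.3
eef_pos: [0.6187, -0.2052, 0.1183]
tcp_rot: [-1.152, -2.922, -0.002]
ft_force: [-0.8, 1.4, 1.0]
finger_gap: 0.0064
grasp_force: 0.0
```

```bash
python3 w.py -42
```

```text
t 35.3 tcp [ 0.6187 -0.2052  0.1183] yaw 136.97 q [ 0.86  0.62 -0.86  1.47  0.48  1.27  0.76] F [-0.8  1.4  1. ] gap 0.0064 tilt [-0.0002  0.0013]
nut corner dir mod60 18.048891572980306 width min/max 0.029272591057828132 0.03370737508576244 ctr [ 0.58086081 -0.17117144]
phi -42.0 face slopes [1.67 0.31] fixed v 0.016 moving v -0.0149
phi -40.33 face slopes [-0.06 -0.77] fixed v 0.016 moving v -0.0149
phi -40.39 face slopes [-0.01 -0.7 ] fixed v 0.016 moving v -0.0149
jaw tip u [np.float64(0.0145), np.float64(0.0131)] back u -0.0172 rows F [[-0.01, 0.0159], [-0.0085, 0.0159], [-0.007, 0.0158], [-0.0055, 0.0158], [-0.004, 0.0158], [-0.0025, 0.0164], [-0.001, 0.0163], [0.0005, 0.0163], [0.002, 0.0162], [0.0035, 0.0162], [0.005, 0.0161], [0.0065, 0.0161], [0.008, 0.0161], [0.0095, 0.0153], [0.011, 0.016]]
```

The nut hasn't moved under the renewed clockwise push, so it is on its stop. The jaws lie within about 1.5° of the flats and snug, and the gripper is clear. I hand in.

```bash
python3 -c "
from cell import workorder
print(workorder.finish_job())"
```

```text
the job is handed in; nothing more can be done
None
```

I handed the job in at about 35 s, with the nut judged tight on its stop and the wrench left on it with jaws closed, but I overturned past the stop once and had to turn the wrench back, close the jaws again with the worm and retighten. The nut turned about 59° and did not move under a second gentle clockwise push. The final mouth measured about 30.3–30.9 mm in the wrist camera, with the jaws within 1.5° of the nut's flats. I released the wrench and moved the gripper clear.

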